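# Pack a small sterilising container: basket, cassette, mesh box, lid

## Robot

A 6-joint arm with a two-finger parallel gripper is mounted at the origin on the work surface. World frame = base frame: x ahead of the robot, y to its left, z up, the work surface at z = 0. Lengths are in m, angles in rad, forces in N, time in s.
With the tool pointing down it reaches from about 0.35 to 0.875 m from the base axis. Payload 4.2 kg.
Tool frame: the origin (TCP) lies on the centre line of the jaws, within the pads' length; the fingertips stand r.tips_ahead ahead of it and the grasp point (between the pads) lies 11 mm behind it (r.tips_ahead is the distance from the TCP to the fingertips, in m); y points along the fingers, x is the direction in which the jaws open and shut, and the axes are right-handed (so a half turn about y gives the same grasp; the last joint's range is limited). The gripper opens to 87 mm and grips with 3 to 60 N. Pads are 19 mm wide; open, the fingers measure 117 mm over their backs; the gripper's body (75 mm by 190 mm) begins 51 mm behind the grasp point.
Start: joints at [1.388, 0.385, 0.008, 0, -1.194, -0.259], TCP at [0.267, 0.565, 0.231] pointing down, gripper open.
Joint ranges: [-3.14, 3.14], [-1.21, 2.06], [-1.07, 1.41], [-3.16, 2.05], [-2.99, -0.16], [-3.1, 3.1]. Speed limits (rad/s): [2.79, 2.79, 3.14, 3.14, 3.14, 3.14].

## Interface

Orientations are given as a rotation vector (axis times angle).
In Python, from cell import r, grab_frame gives the robot as it stands.
- The arm moves only by the tool arm_command, never from a script. Its argument "motion" is one flat list of numbers, 7 for each row, row after row: the finger opening in m, from 0 to 0.087, then the shift along the tool's x, y, z in m, then the turn, a rotation vector about the tool's x, y, z in degrees. A call has exactly 8 rows; each row shifts and turns the commanded pose from where the row before left it, along the tool's axes as they then stand; what a row does not reach is not made up. A row lasts 1/12 s, in which the tool goes at most 41.7 mm and 7.16 degrees, less where a joint would pass 70% of its speed; a pose out of reach is approached as far as the arm can. A call is refused whole if a number of a shift passes 0.0417 or a number of a turn 7.16, either way. A call with a gripper value outside its range is refused whole. The fingers move at their own pace and stop on an object; "squeeze" is the grip in N (left out, the last holds). Time passes only in rows, so rows that do not move let the fingers close, or fill a call up. It gives the time, the measured TCP pose, the force and the opening at its end, in the units of the state.
- r.state(): the state, without advancing time (a new reading comes with each control period).
- grab_frame(name): name is "side" or "top"; returns a dict with "color" (420x560x3 uint8, red, green, blue), "fx", "fy", "cx", "cy" (pixels), "D" ([k1, k2, p1, p2, k3] as OpenCV has them; the pictures are not rectified), "rvec" (rotation vector, rad) and "tvec" (3), from world to camera coordinates, as OpenCV has them. Camera axes: x right, y down, z forward; pixel columns grow to the right and rows downward; lengths in m; the calibration is good to about 2 mm. A picture is of the moment at which its call begins. There is no depth.
- r.hand_in(): hands the job in, once; it reports no verdict.
The state is a dict: "clock": time; "joints": joint angles; "qvel": joint speeds; "tau": joint torques, N m; "position": TCP position; "ee_rot": TCP orientation; "ft_force": force on the tool from outside, world axes, zero at the start; "moment": the same for the moment, N m; "width": finger opening in m.
Only numpy, scipy, OpenCV 4.12 (cv2) and the standard library are available. Lean on these libraries where they do the work, as an engineer would, in place of code of your own. Each camera call takes 0.05 s, during which the arm holds its last target. There are 200 camera calls.

## Task

Pack the small sterilising container: seat the wire basket flat on the floor of the open tub, lay the flat instrument cassette lengthwise in the middle of the basket's empty half, stand the little mesh box centred on top of the cassette and lined up with it, and last put the lid on the tub so that it sits fully down all round. Work in that order, set each piece down rather than dropping it, and leave the steel cup and the tape roll where they are.

Things in the scene. Friction and masses are not known exactly. Their poses are not given: they have to be found in the camera images.
- tub_floor (a point): open aluminium tub, fixed to the bench: outside 226 x 140 mm (x, y), 66 high, walls and floor 3 thick, inside 220 x 134. Point: centre of the inner floor, 3 mm above the bench; x along its length, z up. Its rim is 63 mm above the point. Basket and lid fit either way round.
- basket_handle (a point): loose wire basket 200 x 124 mm (x, y), walls 32 high, 0.3 kg, balanced at its dark 10 x 10 mm handle bar, which crosses it along y at mid-length. Point: middle of the bar, 50 mm above the underside, 47 above the inner floor; z up. Forceps lie fixed in the -x half (18 mm high); the empty half's middle is 51 mm along +x. Play in the tub 10 mm (x), 5 mm (y) each side; grasp the bar.
- cassette_center (a point): loose flat closed aluminium instrument cassette, rows of holes in its flat top, 76 x 46 x 20 mm (x, y, z), 0.14 kg. Point: its centre; x along its length, z up. In the basket its length runs along the basket's x, either way round; its centre is then 37 mm below the basket's point.
- meshbox_center (a point): loose closed box of steel wire mesh, 54 x 36 x 24 mm (x, y, z), 0.07 kg. Point: its centre; x along its length, z up. On the cassette its length runs along the cassette's, either way round, and its centre is 22 mm above the cassette's.
- lid_handle (a point): loose aluminium lid 242 x 156 mm (x, y), 0.42 kg, two grey filter covers, black bar handle along x, 92 long, 10 wide, 12 high. Point: middle of the bar, 30 mm above the lid's plate, 45 above the skirt's lower edge; z up. The 12 mm skirt goes outside the tub's rim, play 5 mm each side; the plate rests on the rim, with the point 96 mm above the tub's inner floor.
- gallipot: bystander: small open steel cup, 60 mm wide, 34 mm high, loose; the point is the centre of its underside
- taperoll: bystander: roll of paper tape lying flat, 84 mm wide, 24 mm high, loose; the point is the centre of its underside

How it is judged:
By the outcome, as a careful person would: the job done as asked, in the order asked, and still so for the second after the job is handed in, with the robot touching nothing.
It also fails if it takes over 109 s, if anything falls off the work surface, if the arm or the gripper's body presses on something with over 40 N, if the wrist force passes 120 N, or if a joint passes its speed limit or range.

## Working session

There is one attempt and no reset: what is moved stays moved. The work goes in short steps, Python scripts to look and compute and a tool call to move; the robot and the scene stay as the last step left them, time stands still between calls to the robot, and variables do not carry over. Pictures are saved under pics/ and viewed, about 12 in all and at most 16, crops included, and the job is handed in when it is done.

Besides the shell and the picture viewer there is one more tool, called as name(argument=value, ...) on one line, values as JSON. arm_command: Moves the arm, as the interface text tells. Its arguments: {"type":"object","properties":{"motion":{"type":"array"},"squeeze":{"type":"number"}},"required":["motion"]}

```bash
ls; mkdir -p pics
python3 - <<'E'
from cell import r, grab_frame
import cv2
print(r.state(), r.tips_ahead)
for n in("top","side"):
    f=grab_frame(n); cv2.imwrite(f"pics/{n}0.png",f["color"][:,:,::-1])
    print({k:v for k,v in f.items() if k!="color"})
E
```

```text
pics
{'clock': 0.0, 'joints': array([ 1.38760671e+00,  3.85547450e-01,  6.65384880e-03, -5.21340170e-04,
       -1.19400193e+00, -2.58611745e-01]), 'qvel': array([-0.00041077, -0.00056598,  0.00027647, -0.00236825, -0.00025313,
        0.00221638]), 'tau': array([ 6.71819525e-04, -3.90657628e+01,  1.87404174e+01,  4.22005087e+00,
        1.10372464e-02, -1.85159856e-04]), 'position': array([0.26695179, 0.56448158, 0.22947273]), 'ee_rot': array([-0.9685523 ,  1.52622346, -1.52841036]), 'ft_force': array([-0.51563355,  0.4446694 , -0.45210779]), 'moment': array([ 0.03161837, -0.04101942, -0.03164609]), 'width': 0.08730816006738948} 0.008
{'fx': 452.70890409457417, 'fy': 452.70890409457417, 'cx': 275.90446956733757, 'cy': 206.70335240117353, 'D': array([-0.089669,  0.      ,  0.      ,  0.      ,  0.      ]), 'rvec': array([ 2.18703152, -2.16061262,  0.05255599]), 'tvec': array([0.00456226, 0.57875315, 0.94526089])}
{'fx': 546.87141684128, 'fy': 546.87141684128, 'cx': 289.66999607989663, 'cy': 216.728702190707, 'D': array([-0.18018021,  0.        ,  0.        ,  0.        ,  0.        ]), 'rvec': array([ 2.32175702, -0.56325134,  0.23319369]), 'tvec': array([-0.48734293,  0.21645521,  1.30983604])}
```

View pics/top0.png

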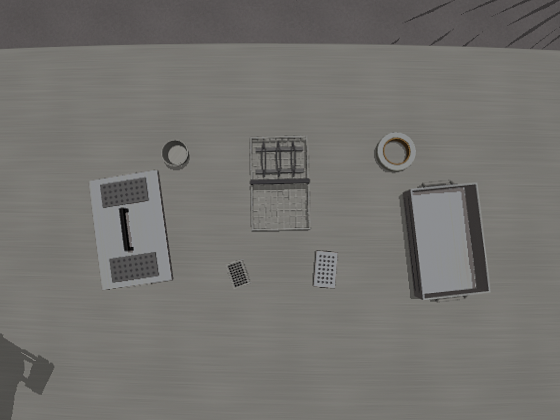

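View pics/side0.png

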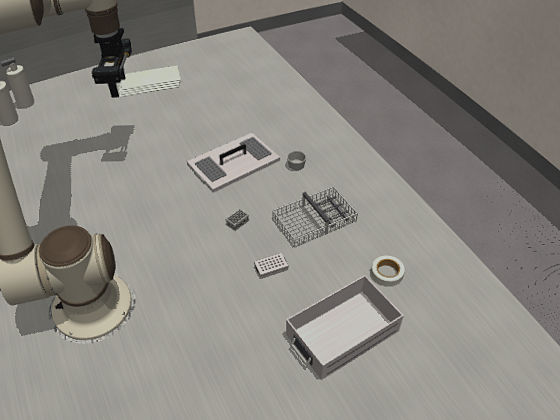

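Top view: up is +x and left is +y. The lid is at about (130,230), basket bar (280,182), cassette (326,269), mesh box (238,273), tub (447,243), cup (176,155) and tape (396,152). The side view agrees. Next I'll measure and make an enlarged mosaic.

```bash
cat > h.py <<'E'
import numpy as np, cv2
from cell import r, grab_frame
from scipy.spatial.transform import Rotation as R
def ray(f,uv):
    K=np.array([[f["fx"],0,f["cx"]],[0,f["fy"],f["cy"]],[0,0,1]])
    n=cv2.undistortPoints(np.array(uv,float).reshape(-1,1,2),K,np.array(f["D"]))[:,0]
    M=cv2.Rodrigues(f["rvec"])[0]
    return -M.T@f["tvec"], np.c_[n,np.ones(len(n))]@M
def plane(f,uv,z):
    c,d=ray(f,uv); return c+d*((z-c[2])/d[:,2])[:,None]
def px(f,P):
    K=np.array([[f["fx"],0,f["cx"]],[0,f["fy"],f["cy"]],[0,0,1]])
    return cv2.projectPoints(np.array(P,float).reshape(-1,1,3),f["rvec"],f["tvec"],K,np.array(f["D"]))[0][:,0]
def tri(f1,u1,f2,u2):
    A=np.zeros((3,3));b=np.zeros(3)
    for f,u in((f1,u1),(f2,u2)):
        c,d=ray(f,[u]);d=d[0]/np.linalg.norm(d[0]);Q=np.eye(3)-np.outer(d,d);A+=Q;b+=Q@c
    return np.linalg.solve(A,b)
def rect(f,m,z):
    """largest contour of mask m -> plane z -> min-area rect: centre, sizes, yaw of long side (deg)"""
    cs=cv2.findContours(m.astype(np.uint8),cv2.RETR_EXTERNAL,cv2.CHAIN_APPROX_NONE)[0]
    c=max(cs,key=cv2.contourArea)[:,0]
    p=plane(f,c,z)[:,:2]
    (cx,cy),(w,h),a=cv2.minAreaRect((p*1000).astype(np.float32))
    if w<h: w,h,a=h,w,a+90
    return np.round([cx,cy,w,h,(a+90)%180-90],1)
def roi(f,x0,y0,x1,y1,fn):
    m=np.zeros(f["color"].shape[:2],bool);m[y0:y1,x0:x1]=fn(f["color"][y0:y1,x0:x1].astype(int));return m
def tcp():
    s=r.state();Q=R.from_rotvec(s["ee_rot"]).as_matrix();return s["position"],Q,s
E
python3 - <<'E'
from h import *
f=grab_frame("top");g=f["color"].mean(2)
c0,_=ray(f,[[0,0]]);print("cam",c0)
print("bench",g[330,300],g[100,340],"lid",g[230,110],"cass",g[282,318],"tub",g[240,440],g[187,450],"bar",g[182,280],"handle",g[230,127])
lid=roi(f,80,160,185,300,lambda c:c.mean(2)>125);print("lid",rect(f,lid,.015))
for t in(120,130,140):
  print("cas",rect(f,roi(f,305,240,345,300,lambda c:c.mean(2)>t),.02))
print("mesh",rect(f,roi(f,222,255,255,292,lambda c:c.mean(2)<80),.024))
print("bar",rect(f,roi(f,245,172,315,192,lambda c:c.mean(2)<50),.050))
print("lidh",rect(f,roi(f,112,200,140,260,lambda c:c.mean(2)<40),.045))
P,Q,s=tcp();print(Q.round(3))
im=f["color"][:,:,::-1]
cr=[cv2.resize(im[y:y+h,x:x+w],(400,300),interpolation=cv2.INTER_CUBIC) for x,y,w,h in((60,160,186,140),(220,125,120,90),(395,170,187-22,124),(220,235,140,65+40))]
cv2.imwrite("pics/m1.png",np.vstack([np.hstack(cr[:2]),np.hstack(cr[2:])]))
E
```

```text
cam [ 0.50985386 -0.01111652  0.98408314]
bench 118.33333333333333 119.66666666666667 lid 142.0 cass 62.0 tub 142.33333333333334 42.0 bar 61.333333333333336 handle 35.333333333333336
lid [526.6 331.3 244.8 155.7   9.5]
cas [ 447.1 -103.7   74.5   62.7   -4.3]
cas [447.9 -94.7  74.3  43.3  -4.5]
cas [447.8 -95.1  73.1  41.9  -4.3]
mesh [446.   95.6  27.5  24.7 -70.7]
bar [627.6 -45.7  18.7   2.1 -89.4]
lidh [526.5 327.6  90.5  17.4   9.2]
[[-0.428 -0.001  0.904]
 [-0.904 -0.002 -0.428]
 [ 0.002 -1.     0.   ]]
```

View pics/m1.png

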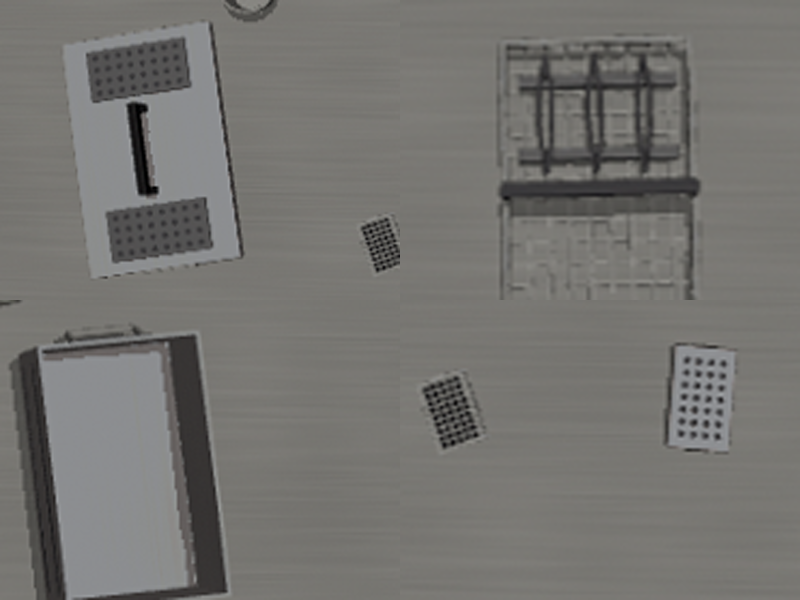

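The mosaic shows the lid with its handle along its length, the basket with its empty half towards the robot, and the tub, cassette and mesh box slightly rotated. The bar runs from px (250,181) to (309,181). Next I'll refine the measurements.

Run:
```python
from h import *
f=grab_frame("top");g=f["color"].mean(2)
cl=lambda m,k:cv2.morphologyEx(m.astype(np.uint8),cv2.MORPH_CLOSE,np.ones((k,k)))
m=roi(f,222,255,255,292,lambda c:c.mean(2)<75);print("mesh dark",rect(f,cl(m,5),.024))
m=roi(f,222,255,255,292,lambda c:abs(c.mean(2)-118)>10);print("mesh all",rect(f,cl(m,5),.02))
m=roi(f,245,176,315,188,lambda c:c.mean(2)<75);print("bar",rect(f,cl(m,3),.055))
m=roi(f,245,130,315,236,lambda c:abs(c.mean(2)-118)>12);print("basket",rect(f,cl(m,5),.032))
# tub rim via horizontal/vertical profiles
for y in(200,240,280):print(y,[(x,int(g[y,x])) for x in range(400,416)],[(x,int(g[y,x])) for x in range(470,494)])
for x in(430,465):print(x,[(y,int(g[y,x])) for y in range(178,200)],[(y,int(g[y,x])) for y in range(284,306)])
```

```text
mesh dark [435.8  91.6  46.8  27.8  20.5]
mesh all [435.9  91.   56.1  41.7  22.1]
bar [631.    4.2 122.3  21.7 -86.2]
basket [629.1   5.5 204.8 127.2   1. ]
200 [(400, 79), (401, 82), (402, 83), (403, 68), (404, 42), (405, 47), (406, 54), (407, 54), (408, 40), (409, 47), (410, 50), (411, 90), (412, 137), (413, 144), (414, 142), (415, 141)] [(470, 54), (471, 53), (472, 53), (473, 53), (474, 53), (475, 53), (476, 50), (477, 70), (478, 122), (479, 133), (480, 116), (481, 116), (482, 118), (483, 118), (484, 118), (485, 118), (486, 119), (487, 118), (488, 118), (489, 118), (490, 118), (491, 118), (492, 119), (493, 119)]
240 [(400, 114), (401, 114), (402, 114), (403, 117), (404, 96), (405, 75), (406, 78), (407, 74), (408, 54), (409, 43), (410, 51), (411, 53), (412, 54), (413, 31), (414, 49), (415, 49)] [(470, 92), (471, 50), (472, 51), (473, 51), (474, 53), (475, 51), (476, 52), (477, 52), (478, 52), (479, 52), (480, 53), (481, 50), (482, 57), (483, 138), (484, 132), (485, 117), (486, 117), (487, 117), (488, 118), (489, 117), (490, 117), (491, 117), (492, 117), (493, 117)]
280 [(400, 119)
[... 778 characters left out ...]
42), (290, 141), (291, 143), (292, 147), (293, 78), (294, 56), (295, 58), (296, 55), (297, 72), (298, 145), (299, 108), (300, 80), (301, 90), (302, 121), (303, 120), (304, 118), (305, 116)]
465 [(178, 117), (179, 118), (180, 119), (181, 117), (182, 117), (183, 129), (184, 130), (185, 81), (186, 47), (187, 50), (188, 49), (189, 54), (190, 58), (191, 65), (192, 63), (193, 73), (194, 83), (195, 74), (196, 70), (197, 75), (198, 82), (199, 85)] [(284, 140), (285, 140), (286, 141), (287, 142), (288, 135), (289, 97), (290, 54), (291, 56), (292, 55), (293, 84), (294, 132), (295, 106), (296, 54), (297, 74), (298, 99), (299, 117), (300, 118), (301, 116), (302, 117), (303, 118), (304, 115), (305, 116)]
```

Run:
```python
from h import *
f=grab_frame("top");s=grab_frame("side");g=f["color"].mean(2)
P=lambda u:plane(f,u,.066)[:,:2]*1000
rt=P([[478.6,200],[483.5,240],[488.2,280]]);tp=P([[430,187.4],[465,183.5]]);bt=P([[430,298.2],[465,294.3]])
d=rt[0]-rt[2];d/=np.linalg.norm(d);n=np.array([-d[1],d[0]])
print("yaw right",np.degrees(np.arctan2(d[1],d[0])),"top",[np.degrees(np.arctan2(*(-(q[1]-q[0])[[0]]*1, 1))) if 0 else np.degrees(np.arctan2((q[0]-q[1])[1],(q[0]-q[1])[0]))-90 for q in(tp,bt)])
a,b=tp.mean(0)@d,bt.mean(0)@d;print("len",a-b,"(223)")
c=d*(a+b)/2+n*(rt.mean(0)@n+68.5);print("tub c",c)
t=np.array([*c,66])
C=[(c+d*sx*113+n*sy*70).tolist()+[66] for sx in(1,-1) for sy in(1,-1)]
print("side px",px(s,np.array(C)/1000).round(1).tolist(),"top",px(f,np.array(C)/1000).round(1).tolist())
for x in(258,280,302):print(x,[(y,int(g[y,x])) for y in range(175,192)])
for x in(246,304):print([(xx,int(g[181,xx])) for xx in range(x,x+10)])
L=px(s,[[.5266,.3313,.051],[.629,.0045,.055]]);print("side lidh,bar",L)
im=s["color"][:,:,::-1]; 
cv2.imwrite("pics/m2.png",np.hstack([cv2.resize(im[q:q+150,p:p+130],(390,450),interpolation=cv2.INTER_CUBIC) for p,q in((283,270),(180,120))]))
```

```text
yaw right 6.305719224751651 top [np.float64(7.038934826737631), np.float64(6.306589619054932)]
len 223.70560326629408 (223)
tub c [ 511.11998875 -345.77971478]
side px [[365.5, 274.4], [404.2, 315.0], [286.5, 318.8], [323.4, 365.3]] top [[410.4, 188.5], [477.0, 182.0], [423.0, 299.5], [490.2, 292.0]]
258 [(175, 117), (176, 118), (177, 106), (178, 126), (179, 85), (180, 59), (181, 58), (182, 57), (183, 48), (184, 65), (185, 87), (186, 89), (187, 88), (188, 87), (189, 84), (190, 120), (191, 112)]
280 [(175, 104), (176, 113), (177, 113), (178, 103), (179, 66), (180, 56), (181, 59), (182, 61), (183, 29), (184, 76), (185, 81), (186, 82), (187, 80), (188, 79), (189, 76), (190, 126), (191, 87)]
302 [(175, 123), (176, 126), (177, 134), (178, 87), (179, 57), (180, 58), (181, 60), (182, 46), (183, 75), (184, 79), (185, 82), (186, 85), (187, 84), (188, 81), (189, 126), (190, 117), (191, 120)]
[(246, 118), (247, 120), (248, 121), (249, 102), (250, 67), (251, 56), (252, 58), (253, 58), (254, 58), (255, 58)]
[(304, 59), (305, 60), (306, 62), (307, 63), (308, 62), (309, 67), (310, 110), (311, 123), (312, 121), (313, 122)]
side lidh,bar [[232.81852307 149.02467309]
 [315.36925224 205.11892257]]
```

View pics/m2.png

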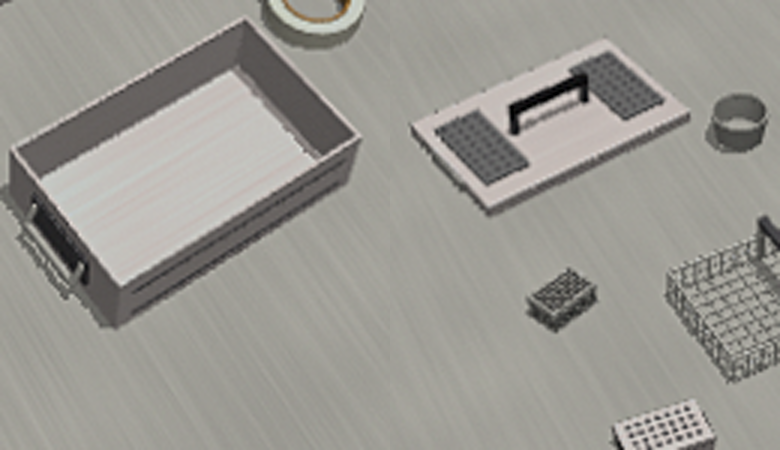

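```bash
cat >> h.py <<'E'
def go(x,y,z,yaw):
    """delta in tool axes (mm) to xyz (mm), then turn about tool y (deg) needed; yaw of tool x, deg"""
    P,Q,s=tcp(); cur=np.degrees(np.arctan2(Q[1,0],Q[0,0])); t=-((yaw-cur+180)%360-180)
    th=np.radians(yaw); Qt=np.c_[[np.cos(th),np.sin(th),0],[0,0,-1],[-np.sin(th),np.cos(th),0]]
    Qt[:,2]=np.cross(Qt[:,0],Qt[:,1]); d=np.array([x,y,z])-P*1000
    print("pos",(P*1000).round(1),"yaw",cur.round(2),"down",Q[:,1].round(3),"F",s["ft_force"].round(1),"w",round(s["width"]*1000,1),"t",round(s["clock"],1))
    print("TURN y",t.round(2),"| shift now-axes",(Q.T@d).round(1),"| after turn",(Qt.T@d).round(1))
E
python3 - <<'E'
from h import *
f=grab_frame("top")
print("bar",plane(f,[[279.7,180.8],[249.6,181.4],[309.8,180.2]],.055)*1000)
go(629,4.5,120,-179)
E
```

```text
bar [[629.96870915   3.63813815  55.        ]
 [628.10842247  65.93811548  55.        ]
 [631.86700661 -58.50491681  55.        ]]
pos [267.1 564.9 230.3] yaw -115.31 down [-0. -0. -1.] F [0.9 0.3 1.1] w 86.8 t 0.3
TURN y 63.69 | shift now-axes [351.8 110.5 566.7] | after turn [-352.   110.3  566.6]
```

arm_command(motion=[0.087, 0, 0, 0, 0, 7, 0, 0.087, 0, 0, 0, 0, 7, 0, 0.087, 0, 0, 0, 0, 7, 0, 0.087, 0, 0, 0, 0, 7, 0, 0.087, 0, 0, 0, 0, 7, 0, 0.087, 0, 0, 0, 0, 7, 0, 0.087, 0, 0, 0, 0, 7, 0, 0.087, 0, 0, 0, 0, 7, 0])

```text
clock: 1.02
position: [0.2672, 0.5649, 0.2305]
ee_rot: [-0.157, 2.146, -2.146]
ft_force: [-0.3, 0.2, 0.5]
width: 0.087
```

Run:
```python
from h import *
go(629,4.5,120,-179)
```

```text
pos [267.2 564.9 230.5] yaw -171.66 down [-0. -0. -1.] F [-0.3  0.2  0.5] w 87.0 t 1.0
TURN y 7.34 | shift now-axes [-276.8  110.5  607. ] | after turn [-352.   110.5  566.7]
```

arm_command(motion=[0.087, 0, 0, 0, 0, 7, 0, 0.087, -0.0176, 0, 0.0283, 0, 0.3, 0, 0.087, -0.0176, 0, 0.0283, 0, 0, 0, 0.087, -0.0176, 0, 0.0283, 0, 0, 0, 0.087, -0.0176, 0, 0.0283, 0, 0, 0, 0.087, -0.0176, 0, 0.0283, 0, 0, 0, 0.087, -0.0176, 0, 0.0283, 0, 0, 0, 0.087, -0.0176, 0, 0.0283, 0, 0, 0])

```text
clock: 1.68
position: [0.3959, 0.3686, 0.2308]
ee_rot: [-0.027, 2.209, -2.209]
ft_force: [1.0, 0.6, 0.3]
width: 0.0869
```

arm_command(motion=[0.087, -0.0176, 0, 0.0283, 0, 0, 0, 0.087, -0.0176, 0, 0.0283, 0, 0, 0, 0.087, -0.0176, 0, 0.0283, 0, 0, 0, 0.087, -0.0176, 0, 0.0283, 0, 0, 0, 0.087, -0.0176, 0, 0.0283, 0, 0, 0, 0.087, -0.0176, 0, 0.0283, 0, 0, 0, 0.087, -0.0176, 0, 0.0283, 0, 0, 0, 0.087, -0.0176, 0, 0.0283, 0, 0, 0])

```text
clock: 2.35
position: [0.5422, 0.1456, 0.2308]
ee_rot: [-0.026, 2.209, -2.209]
ft_force: [1.2, 0.0, -0.5]
width: 0.087
```

arm_command(motion=[0.087, -0.0176, 0.02, 0.0283, 0, 0, 0, 0.087, -0.0176, 0.02, 0.0283, 0, 0, 0, 0.087, -0.0176, 0.02, 0.0283, 0, 0, 0, 0.087, -0.0176, 0.02, 0.0283, 0, 0, 0, 0.087, -0.0176, 0.02, 0.0283, 0, 0, 0, 0.087, 0, 0.01, 0, 0, 0, 0, 0.087, 0, 0, 0, 0, 0, 0, 0.087, 0, 0, 0, 0, 0, 0])

```text
clock: 3.02
position: [0.6326, 0.0076, 0.12]
ee_rot: [-0.028, 2.21, -2.211]
ft_force: [-0.2, 0.2, 1.2]
width: 0.0873
```

Run:
```python
from h import *
go(629.5,4,39,-178.8)
```

```text
pos [632.6   7.6 120. ] yaw -178.64 down [-0.002 -0.    -1.   ] F [-0.2  0.2  1.2] w 87.3 t 3.0
TURN y 0.16 | shift now-axes [ 3.  81.   3.5] | after turn [ 3.1 81.   3.5]
```

arm_command(motion=[0.05, 0.003, 0.015, 0.0035, 0, 0, 0, 0.05, 0, 0.015, 0, 0, 0, 0, 0.05, 0, 0.015, 0, 0, 0, 0, 0.05, 0, 0.015, 0, 0, 0, 0, 0.05, 0, 0.012, 0, 0, 0, 0, 0.05, 0, 0.009, 0, 0, 0, 0, 0.03, 0, 0, 0, 0, 0, 0, 0.03, 0, 0, 0, 0, 0, 0], squeeze=40)

```text
clock: 3.68
position: [0.6302, 0.0047, 0.04]
ee_rot: [-0.027, 2.208, -2.209]
ft_force: [-0.1, -0.4, -0.7]
width: 0.0443
```

arm_command(motion=[0, 0, 0, 0, 0, 0, 0, 0, 0, 0, 0, 0, 0, 0, 0, 0, 0, 0, 0, 0, 0, 0, 0, 0, 0, 0, 0, 0, 0, 0, 0, 0, 0, 0, 0, 0, 0, 0, 0, 0, 0, 0, 0, 0, 0, 0, 0, 0, 0, 0, 0, 0, 0, 0, 0, 0])

```text
clock: 4.35
position: [0.6304, 0.0042, 0.0399]
ee_rot: [-0.026, 2.209, -2.209]
ft_force: [0.6, -0.8, 2.1]
width: 0.0093
```

arm_command(motion=[0, 0, -0.005, 0, 0, 0, 0, 0, 0, -0.01, 0, 0, 0, 0, 0, 0, -0.02, 0, 0, 0, 0, 0, 0, -0.02, 0, 0, 0, 0, 0, 0, -0.02, 0, 0, 0, 0, 0, 0, -0.02, 0, 0, 0, 0, 0, 0, -0.02, 0, 0, 0, 0, 0, 0, -0.01, 0, 0, 0, 0])

```text
clock: 5.02
position: [0.6307, 0.0042, 0.1674]
ee_rot: [-0.023, 2.208, -2.207]
ft_force: [0.9, -0.3, -3.4]
width: 0.0094
```

Run:
```python
from h import *
go(511,-346,164,-173.4)
f=grab_frame("top");s=grab_frame("side")
a=f["color"][110:320,200:500];b=s["color"][100:310,230:530]
cv2.imwrite("pics/a1.png",np.hstack([cv2.resize(q[:,:,::-1],(400,280)) for q in(a,b)]))
```

```text
pos [630.7   4.2 167.4] yaw -178.61 down [ 0.003  0.001 -1.   ] F [ 0.9 -0.3 -3.4] w 9.4 t 5.0
TURN y -5.21 | shift now-axes [128.1   2.9 347.2] | after turn [159.1   3.4 334.1]
```

View pics/a1.png

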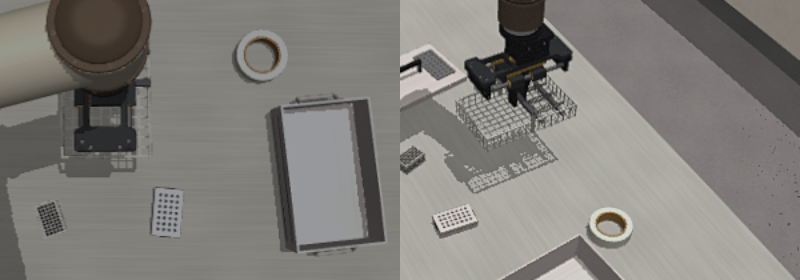

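arm_command(motion=[0, 0, 0, 0, 0, -2.6, 0, 0, 0, 0, 0, 0, -2.6, 0, 0, 0.006, 0, 0.012, 0, 0, 0, 0, 0.012, 0, 0.024, 0, 0, 0, 0, 0.013, 0, 0.028, 0, 0, 0, 0, 0.013, 0, 0.028, 0, 0, 0, 0, 0.013, 0, 0.028, 0, 0, 0, 0, 0.013, 0, 0.028, 0, 0, 0])

```text
clock: 5.78
position: [0.5754, -0.1522, 0.1629]
ee_rot: [-0.127, 2.165, -2.163]
ft_force: [0.9, 0.5, -3.6]
width: 0.0097
```

arm_command(motion=[0, 0.013, 0, 0.028, 0, 0, 0, 0, 0.013, 0, 0.028, 0, 0, 0, 0, 0.013, 0, 0.028, 0, 0, 0, 0, 0.013, 0, 0.028, 0, 0, 0, 0, 0.013, 0, 0.028, 0, 0, 0, 0, 0.013, 0, 0.024, 0, 0, 0, 0, 0.011, 0, 0.018, 0, 0, 0, 0, 0, 0, 0, 0, 0, 0])

```text
clock: 6.45
position: [0.5066, -0.3449, 0.1626]
ee_rot: [-0.123, 2.169, -2.166]
ft_force: [0.5, -0.4, -3.8]
width: 0.0093
```

Run:
```python
from h import *
go(511,-346,43,-173.5)
f=grab_frame("top");s=grab_frame("side")
a=f["color"][150:330,370:560];b=s["color"][200:400,260:460]
cv2.imwrite("pics/a2.png",np.hstack([cv2.resize(q[:,:,::-1],(400,400),interpolation=cv2.INTER_CUBIC) for q in(a,b)]))
```

```text
pos [ 506.6 -344.9  162.6] yaw -173.74 down [-0.004  0.001 -1.   ] F [ 0.5 -0.4 -3.8] w 9.3 t 6.5
TURN y -0.24 | shift now-axes [ -4.8 119.6   1.8] | after turn [ -4.3 119.6   1.6]
```

View pics/a2.png

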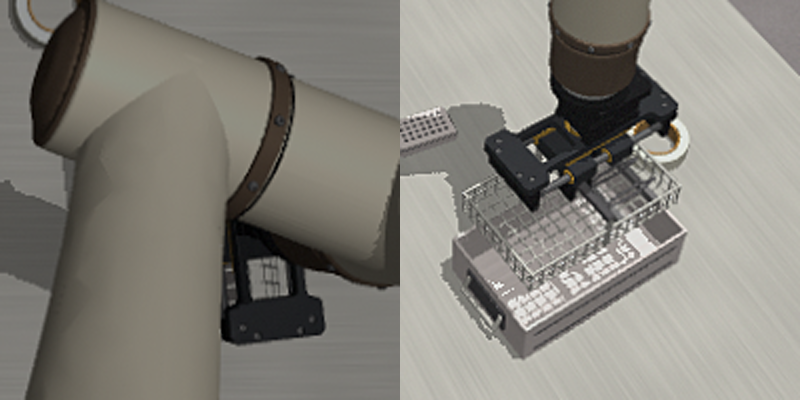

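arm_command(motion=[0, -0.0043, 0.005, 0.0016, 0, -0.2, 0, 0, 0, 0.01, 0, 0, 0, 0, 0, 0, 0.01, 0, 0, 0, 0, 0, 0, 0.01, 0, 0, 0, 0, 0, 0, 0.01, 0, 0, 0, 0, 0, 0, 0.005, 0, 0, 0, 0, 0, 0, 0, 0, 0, 0, 0, 0, 0, 0, 0, 0, 0, 0])

```text
clock: 7.22
position: [0.5144, -0.3429, 0.1141]
ee_rot: [-0.129, 2.161, -2.16]
ft_force: [0.2, 0.1, -3.3]
width: 0.0096
```

Run:
```python
from h import *
go(511,-346,43,-173.5)
s=grab_frame("side")
cv2.imwrite("pics/a3.png",cv2.resize(s["color"][240:390,270:430][:,:,::-1],(640,600),interpolation=cv2.INTER_CUBIC))
```

```text
pos [ 514.4 -342.9  114.1] yaw -173.19 down [-0.001  0.    -1.   ] F [ 0.2  0.1 -3.3] w 9.6 t 7.2
TURN y 0.31 | shift now-axes [ 3.6 71.1  2.7] | after turn [ 3.7 71.1  2.7]
```

View pics/a3.png

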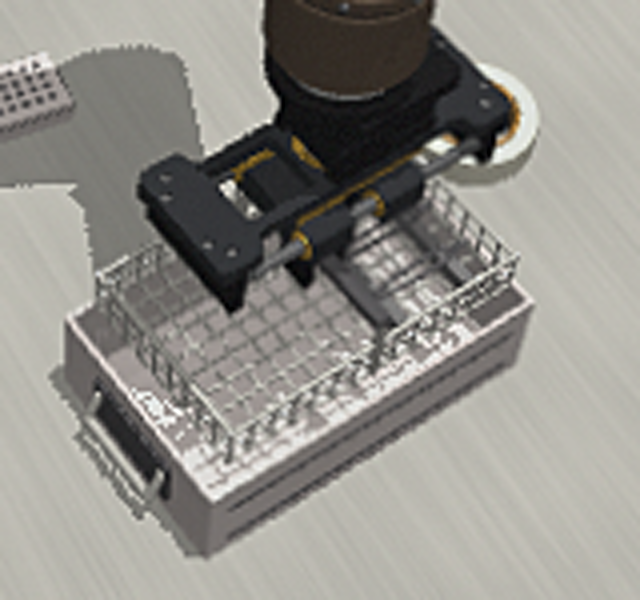

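arm_command(motion=[0, 0.0035, 0, 0.0025, 0, 0.3, 0, 0, 0, 0, 0, 0, 0, 0, 0, 0, 0, 0, 0, 0, 0, 0, 0, 0, 0, 0, 0, 0, 0, 0, 0, 0, 0, 0, 0, 0, 0, 0, 0, 0, 0, 0, 0, 0, 0, 0, 0, 0, 0, 0, 0, 0, 0, 0, 0, 0])

```text
clock: 7.93
position: [0.5112, -0.3458, 0.1146]
ee_rot: [-0.123, 2.163, -2.163]
ft_force: [0.7, -0.3, -4.1]
width: 0.0095
```

Run:
```python
from h import *
go(511,-346,43,-173.5)
```

```text
pos [ 511.2 -345.8  114.6] yaw -173.51 down [ 0. -0. -1.] F [ 0.7 -0.3 -4.1] w 9.5 t 7.9
TURN y -0.01 | shift now-axes [ 0.3 71.6  0.1] | after turn [ 0.3 71.6  0.1]
```

Settled on target. Lowering in two stages.

arm_command(motion=[0, 0, 0.008, 0, 0, 0, 0, 0, 0, 0.008, 0, 0, 0, 0, 0, 0, 0.008, 0, 0, 0, 0, 0, 0, 0.008, 0, 0, 0, 0, 0, 0, 0.008, 0, 0, 0, 0, 0, 0, 0.008, 0, 0, 0, 0, 0, 0, 0.006, 0, 0, 0, 0, 0, 0, 0.004, 0, 0, 0, 0])

```text
clock: 8.6
position: [0.5108, -0.3457, 0.0552]
ee_rot: [-0.124, 2.165, -2.163]
ft_force: [0.0, -0.0, -3.1]
width: 0.0093
```

Run:
```python
from h import *
go(511,-346,43,-173.5)
```

```text
pos [ 510.8 -345.7   55.2] yaw -173.52 down [-0.002  0.001 -1.   ] F [ 0.  -0.  -3.1] w 9.3 t 8.6
TURN y -0.02 | shift now-axes [-0.2 12.2  0.4] | after turn [-0.2 12.2  0.4]
```

arm_command(motion=[0, 0, 0.003, 0, 0, 0, 0, 0, 0, 0.003, 0, 0, 0, 0, 0, 0, 0.003, 0, 0, 0, 0, 0, 0, 0.0015, 0, 0, 0, 0, 0, 0, 0.001, 0, 0, 0, 0, 0, 0, 0.0005, 0, 0, 0, 0, 0, 0, 0, 0, 0, 0, 0, 0, 0, 0, 0, 0, 0, 0])

```text
clock: 9.27
position: [0.5113, -0.3459, 0.0448]
ee_rot: [-0.122, 2.163, -2.163]
ft_force: [-0.8, -0.2, -3.6]
width: 0.0096
```

Run:
```python
from h import *
go(511,-346,43,-173.5)
```

```text
pos [ 511.3 -345.9   44.8] yaw -173.51 down [ 0. -0. -1.] F [-0.8 -0.2 -3.6] w 9.6 t 9.3
TURN y -0.01 | shift now-axes [0.3 1.8 0.1] | after turn [0.3 1.8 0.1]
```

arm_command(motion=[0, 0, 0.001, 0, 0, 0, 0, 0, 0, 0.0005, 0, 0, 0, 0, 0, 0, 0.0005, 0, 0, 0, 0, 0, 0, 0, 0, 0, 0, 0, 0, 0, 0, 0, 0, 0, 0, 0, 0, 0, 0, 0, 0, 0, 0, 0, 0, 0, 0, 0, 0, 0, 0, 0, 0, 0, 0, 0])

```text
clock: 9.93
position: [0.5113, -0.3459, 0.043]
ee_rot: [-0.122, 2.163, -2.163]
ft_force: [-1.0, 1.5, 0.9]
width: 0.0094
```

Run:
```python
from h import *
go(511,-346,43,-173.5)
```

```text
pos [ 511.3 -345.9   43. ] yaw -173.51 down [ 0. -0. -1.] F [-1.   1.5  0.9] w 9.4 t 9.9
TURN y -0.01 | shift now-axes [ 0.3 -0.   0.1] | after turn [ 0.3 -0.   0.1]
```

arm_command(motion=[0.04, 0, 0, 0, 0, 0, 0, 0.04, 0, 0, 0, 0, 0, 0, 0.04, 0, 0, 0, 0, 0, 0, 0.04, 0, -0.01, 0, 0, 0, 0, 0.04, 0, -0.025, 0, 0, 0, 0, 0.04, 0, -0.035, 0, 0, 0, 0, 0.04, 0, -0.035, 0, 0, 0, 0, 0.06, 0, -0.015, 0, 0, 0, 0])

```text
clock: 10.6
position: [0.5136, -0.3474, 0.169]
ee_rot: [-0.115, 2.153, -2.165]
ft_force: [0.8, -0.7, 1.7]
width: 0.0417
```

arm_command(motion=[0.065, 0, 0, 0, 0, -7, 0, 0.065, 0, 0, 0, 0, -7, 0, 0.065, 0, 0, 0, 0, -7, 0, 0.065, 0, 0, 0, 0, -7, 0, 0.065, 0, 0, 0, 0, -7, 0, 0.065, 0, 0, 0, 0, -7, 0, 0.065, 0, 0, 0, 0, -7, 0, 0.065, 0, 0, 0, 0, -7, 0])

```text
clock: 11.27
position: [0.5115, -0.346, 0.1635]
ee_rot: [-0.946, 1.548, -1.55]
ft_force: [-0.6, -0.3, 0.1]
width: 0.065
```

arm_command(motion=[0.065, 0, 0, 0, 0, -7, 0, 0.065, 0, 0, 0, 0, -7, 0, 0.065, 0, 0, 0, 0, -7, 0, 0.065, 0, 0, 0, 0, -2, 0, 0.065, 0, 0, 0, 0, 0, 0, 0.065, 0, 0, 0, 0, 0, 0, 0.065, 0, 0, 0, 0, 0, 0, 0.065, 0, 0, 0, 0, 0, 0])

```text
clock: 11.93
position: [0.5113, -0.3459, 0.1628]
ee_rot: [-1.17, 1.267, -1.268]
ft_force: [-0.6, 0.1, 0.3]
width: 0.0651
```

Run:
```python
from h import *
go(447.9,-94.7,12,-94.5)
```

```text
pos [ 511.3 -345.9  162.8] yaw -94.55 down [ 0. -0. -1.] F [-0.6  0.1  0.3] w 65.1 t 11.9
TURN y -0.05 | shift now-axes [-245.4  150.8  -83.1] | after turn [-245.4  150.8  -82.9]
```

arm_command(motion=[0.065, -0.015, 0, -0.005, 0, 0, 0, 0.065, -0.03, 0, -0.01, 0, 0, 0, 0.065, -0.03, 0, -0.01, 0, 0, 0, 0.065, -0.03, 0, -0.01, 0, 0, 0, 0.065, -0.03, 0, -0.01, 0, 0, 0, 0.065, -0.03, 0, -0.01, 0, 0, 0, 0.065, -0.03, 0, -0.01, 0, 0, 0, 0.065, -0.03, 0, -0.01, 0, 0, 0])

```text
clock: 12.6
position: [0.4537, -0.1144, 0.1628]
ee_rot: [-1.17, 1.267, -1.268]
ft_force: [0.6, 0.8, -0.0]
width: 0.0648
```

arm_command(motion=[0.065, -0.0204, 0.015, -0.008, 0, 0, 0, 0.065, 0, 0.02, 0, 0, 0, 0, 0.065, 0, 0.02, 0, 0, 0, 0, 0.065, 0, 0.02, 0, 0, 0, 0, 0.065, 0, 0.015, 0, 0, 0, 0, 0.065, 0, 0.005, 0, 0, 0, 0, 0.065, 0, 0, 0, 0, 0, 0, 0.065, 0, 0, 0, 0, 0, 0])

```text
clock: 13.27
position: [0.4483, -0.0947, 0.068]
ee_rot: [-1.171, 1.266, -1.267]
ft_force: [0.2, 0.5, 1.1]
width: 0.0651
```

Run:
```python
from h import *
go(447.9,-94.7,12,-94.5)
f=grab_frame("top");s=grab_frame("side")
a=f["color"][150:330,310:520];b=s["color"][220:400,230:440]
cv2.imwrite("pics/b1.png",np.hstack([cv2.resize(q[:,:,::-1],(400,343),interpolation=cv2.INTER_CUBIC) for q in(a,b)]))
```

```text
pos [448.3 -94.7  68. ] yaw -94.51 down [ 0.001 -0.    -1.   ] F [0.2 0.5 1.1] w 65.1 t 13.3
TURN y -0.01 | shift now-axes [-0.  56.  -0.5] | after turn [-0.  56.  -0.4]
```

View pics/b1.png

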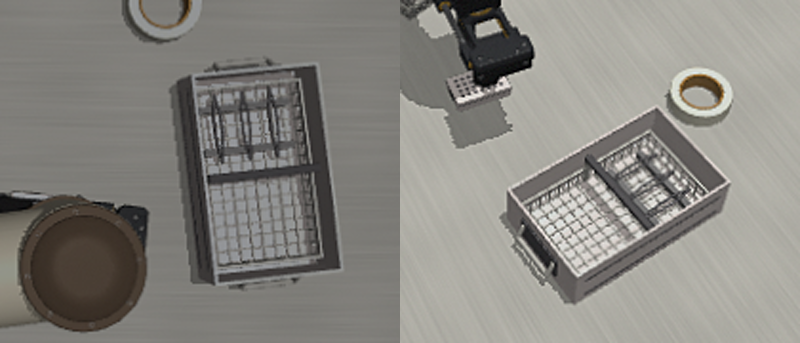

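arm_command(motion=[0.065, 0, 0.015, 0, 0, 0, 0, 0.065, 0, 0.015, 0, 0, 0, 0, 0.065, 0, 0.012, 0, 0, 0, 0, 0.065, 0, 0.008, 0, 0, 0, 0, 0.065, 0, 0.004, 0, 0, 0, 0, 0.065, 0, 0.002, 0, 0, 0, 0, 0.065, 0, 0, 0, 0, 0, 0, 0.065, 0, 0, 0, 0, 0, 0], squeeze=25)

```text
clock: 14.03
position: [0.4483, -0.0947, 0.0121]
ee_rot: [-1.17, 1.266, -1.267]
ft_force: [-0.8, -0.3, -0.0]
width: 0.0647
```

arm_command(motion=[0.04, 0, 0, 0, 0, 0, 0, 0.03, 0, 0, 0, 0, 0, 0, 0.03, 0, 0, 0, 0, 0, 0, 0.03, 0, 0, 0, 0, 0, 0, 0.03, 0, 0, 0, 0, 0, 0, 0.03, 0, 0, 0, 0, 0, 0, 0.03, 0, 0, 0, 0, 0, 0, 0.03, 0, 0, 0, 0, 0, 0])

```text
clock: 14.7
position: [0.448, -0.0946, 0.0118]
ee_rot: [-1.171, 1.267, -1.267]
ft_force: [-0.5, 0.2, 3.2]
width: 0.046
```

Run:
```python
from h import *
go(460.6,-351.7,163,-83.5)
f=grab_frame("top");g=f["color"].mean(2)
p=px(f,[[.5113+x,-.3459+y,.058] for x,y in((0,0),(.007,-.062),(-.007,.062))]);print(p.round(1))
for x in(425,450,470):print(x,[(y,int(g[y,x])) for y in range(230,252)])
s=grab_frame("side");cv2.imwrite("pics/b2.png",cv2.resize(s["color"][200:300,200:330][:,:,::-1],(520,400),interpolation=cv2.INTER_CUBIC))
```

```text
pos [448.  -94.6  11.8] yaw -94.51 down [ 0.  0. -1.] F [-0.5  0.2  3.2] w 46.0 t 14.7
TURN y -11.01 | shift now-axes [ 255.3 -151.2   32.8] | after turn [ 256.8 -151.2  -16.6]
[[449.3 240.1]
 [478.7 236.9]
 [419.5 243.3]]
425 [(230, 59), (231, 50), (232, 32), (233, 83), (234, 80), (235, 139), (236, 133), (237, 135), (238, 114), (239, 99), (240, 108), (241, 54), (242, 59), (243, 59), (244, 58), (245, 56), (246, 72), (247, 114), (248, 139), (249, 119), (250, 141), (251, 138)]
450 [(230, 104), (231, 110), (232, 150), (233, 140), (234, 150), (235, 147), (236, 147), (237, 135), (238, 72), (239, 53), (240, 58), (241, 59), (242, 52), (243, 56), (244, 98), (245, 113), (246, 91), (247, 88), (248, 117), (249, 145), (250, 144), (251, 143)]
470 [(230, 44), (231, 49), (232, 66), (233, 76), (234, 100), (235, 98), (236, 52), (237, 57), (238, 57), (239, 58), (240, 49), (241, 63), (242, 98), (243, 94), (244, 73), (245, 91), (246, 104), (247, 103), (248, 100), (249, 99), (250, 70), (251, 80)]
```

View pics/b2.png

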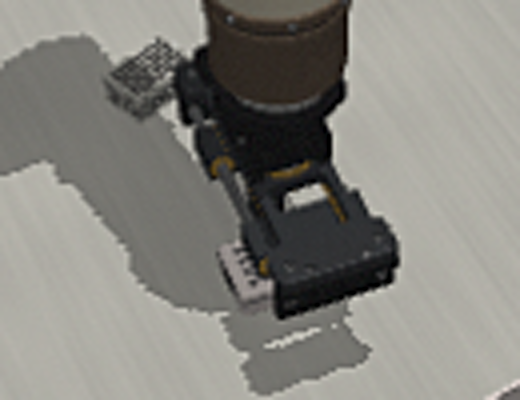

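arm_command(motion=[0.03, 0, -0.008, 0, 0, 0, 0, 0.03, 0, -0.02, 0, 0, 0, 0, 0.03, 0, -0.025, 0, 0, 0, 0, 0.03, 0, -0.025, 0, 0, 0, 0, 0.03, 0, -0.025, 0, 0, 0, 0, 0.03, 0, -0.02, 0, -5, -5, 0, 0.03, 0, -0.015, 0, 0, -3, 0, 0.03, 0, -0.008, 0, 0, -3, 0])

```text
clock: 15.47
position: [0.4512, -0.0948, 0.1596]
ee_rot: [-1.317, 1.187, -1.077]
ft_force: [-0.6, -0.1, -1.0]
width: 0.0455
```

Run:
```python
from h import *
go(460.6,-351.7,163,-83.5)
```

```text
pos [451.2 -94.8 159.6] yaw -83.39 down [-0.084  0.003 -0.996] F [-0.6 -0.1 -1. ] w 45.5 t 15.5
TURN y 0.11 | shift now-axes [256.3  -5.  -20.8] | after turn [256.4  -3.4 -19.8]
```

I typed a stray 5° tilt into one row of that move. It needs undoing, so I'll compute the exact correction.

```bash
cat >> h.py <<'E'
def level(yaw):
    P,Q,s=tcp();th=np.radians(yaw);x=np.array([np.cos(th),np.sin(th),0]);y=np.array([0,0,-1.])
    print("level turn",np.degrees(R.from_matrix(Q.T@np.c_[x,y,np.cross(x,y)]).as_rotvec()).round(2))
E
python3 -c "
from h import *
level(-83.5)"
```

```text
level turn [ 4.75  0.14 -0.74]
```

arm_command(motion=[0.03, 0, 0, 0, 4.75, 0.1, -0.7, 0.03, 0, 0, 0, 0, 0, 0, 0.03, 0, 0, 0, 0, 0, 0, 0.03, 0, 0, 0, 0, 0, 0, 0.03, 0, 0, 0, 0, 0, 0, 0.03, 0, 0, 0, 0, 0, 0, 0.03, 0, 0, 0, 0, 0, 0, 0.03, 0, 0, 0, 0, 0, 0])

```text
clock: 16.13
position: [0.4499, -0.0948, 0.1572]
ee_rot: [-1.263, 1.13, -1.124]
ft_force: [-0.4, -0.8, -1.9]
width: 0.0458
```

```bash
python3 -c "
from h import *
level(-83.5);go(460.6,-351.7,163,-83.5)"
```

```text
level turn [ 0.25 -0.11 -0.03]
pos [449.9 -94.8 157.2] yaw -83.61 down [-0.004  0.    -1.   ] F [-0.4 -0.8 -1.9] w 45.8 t 16.1
TURN y -0.11 | shift now-axes [256.5  -5.9 -18. ] | after turn [256.5  -5.8 -18.5]
```

Level again to 0.25°. Moving over the basket.

arm_command(motion=[0.03, 0.01, 0, 0, 0.25, -0.1, 0, 0.03, 0.025, 0, -0.002, 0, 0, 0, 0.03, 0.028, 0, -0.002, 0, 0, 0, 0.03, 0.028, 0, -0.002, 0, 0, 0, 0.03, 0.028, 0, -0.002, 0, 0, 0, 0.03, 0.028, 0, -0.002, 0, 0, 0, 0.03, 0.028, 0, -0.002, 0, 0, 0, 0.03, 0.028, 0, -0.002, 0, 0, 0])

```text
clock: 16.8
position: [0.4585, -0.3001, 0.1572]
ee_rot: [-1.26, 1.125, -1.125]
ft_force: [0.6, 0.2, -1.5]
width: 0.0452
```

arm_command(motion=[0.03, 0.028, 0, -0.002, 0, 0, 0, 0.03, 0.02, 0, -0.0025, 0, 0, 0, 0.03, 0.0055, 0, 0, 0, 0, 0, 0.03, 0, 0, 0, 0, 0, 0, 0.03, 0, 0, 0, 0, 0, 0, 0.03, 0, 0, 0, 0, 0, 0, 0.03, 0, 0, 0, 0, 0, 0, 0.03, 0, 0, 0, 0, 0, 0])

```text
clock: 17.47
position: [0.4605, -0.3508, 0.1576]
ee_rot: [-1.26, 1.124, -1.124]
ft_force: [-0.4, 0.2, -0.9]
width: 0.0456
```

```bash
python3 -c "
from h import *
level(-83.5);go(460.6,-351.7,18,-83.5)"
```

```text
level turn [-0.07  0.07 -0.03]
pos [ 460.5 -350.8  157.6] yaw -83.43 down [ 0.001  0.001 -1.   ] F [-0.4  0.2 -0.9] w 45.6 t 17.5
TURN y 0.07 | shift now-axes [  1.  139.6  -0.2] | after turn [  0.9 139.6  -0. ]
```

arm_command(motion=[0.03, 0.0009, 0.01, 0, 0, 0, 0, 0.03, 0, 0.02, 0, 0, 0, 0, 0.03, 0, 0.02, 0, 0, 0, 0, 0.03, 0, 0.02, 0, 0, 0, 0, 0.03, 0, 0.02, 0, 0, 0, 0, 0.03, 0, 0.018, 0, 0, 0, 0, 0.03, 0, 0.014, 0, 0, 0, 0, 0.03, 0, 0.008, 0, 0, 0, 0])

```text
clock: 18.13
position: [0.4594, -0.3515, 0.0248]
ee_rot: [-1.261, 1.128, -1.122]
ft_force: [-0.9, 0.0, -1.4]
width: 0.0458
```

arm_command(motion=[0.03, 0, 0.003, 0, 0, 0, 0, 0.03, 0, 0.002, 0, 0, 0, 0, 0.03, 0, 0.001, 0, 0, 0, 0, 0.03, 0, 0, 0, 0, 0, 0, 0.03, 0, 0, 0, 0, 0, 0, 0.03, 0, 0, 0, 0, 0, 0, 0.03, 0, 0, 0, 0, 0, 0, 0.03, 0, 0, 0, 0, 0, 0])

```text
clock: 18.8
position: [0.4608, -0.3526, 0.0217]
ee_rot: [-1.259, 1.124, -1.126]
ft_force: [-0.3, 0.1, -1.6]
width: 0.0459
```

```bash
python3 -c "
from h import *
level(-83.5);go(460.6,-351.7,18,-83.5)"
```

```text
level turn [-0.1  -0.01 -0.01]
pos [ 460.8 -352.6   21.7] yaw -83.51 down [ 0.002  0.    -1.   ] F [-0.3  0.1 -1.6] w 45.9 t 18.8
TURN y -0.01 | shift now-axes [-0.9  3.7 -0.1] | after turn [-0.9  3.7 -0.1]
```

arm_command(motion=[0.03, -0.0009, 0, 0, 0, 0, 0, 0.03, 0, 0.001, 0, 0, 0, 0, 0.03, 0, 0.001, 0, 0, 0, 0, 0.03, 0, 0.001, 0, 0, 0, 0, 0.03, 0, 0.001, 0, 0, 0, 0, 0.03, 0, 0, 0, 0, 0, 0, 0.03, 0, 0, 0, 0, 0, 0, 0.03, 0, 0, 0, 0, 0, 0])

```text
clock: 19.47
position: [0.4605, -0.3516, 0.0178]
ee_rot: [-1.26, 1.125, -1.125]
ft_force: [-2.0, 2.5, 5.7]
width: 0.0458
```

```bash
python3 -c "
from h import *
level(-83.5);go(460.6,-351.7,18,-83.5)"
```

```text
level turn [-0.05 -0.   -0.03]
pos [ 460.5 -351.6   17.8] yaw -83.5 down [ 0.001  0.001 -1.   ] F [-2.   2.5  5.7] w 45.8 t 19.5
TURN y -0.0 | shift now-axes [ 0.1 -0.2  0.1] | after turn [ 0.1 -0.2  0.1]
```

arm_command(motion=[0.062, 0, 0, 0, 0, 0, 0, 0.062, 0, 0, 0, 0, 0, 0, 0.062, 0, 0, 0, 0, 0, 0, 0.062, 0, -0.008, 0, 0, 0, 0, 0.062, 0, -0.02, 0, 0, 0, 0, 0.062, 0, -0.035, 0, 0, 0, 0, 0.062, 0, -0.035, 0, 0, 0, 0, 0.062, 0, -0.03, 0, 0, 0, 0])

```text
clock: 20.13
position: [0.4607, -0.352, 0.1479]
ee_rot: [-1.26, 1.123, -1.127]
ft_force: [1.0, -0.2, 0.0]
width: 0.0615
```

arm_command(motion=[0.062, -0.02, 0, 0.004, 0, 0, 0, 0.062, -0.035, 0, 0.004, 0, 0, 0, 0.062, -0.035, 0, 0.003, 0, 0, 0, 0.062, -0.035, 0, 0.003, 0, 0, 0, 0.062, -0.035, 0, 0.003, 0, 0, 0, 0.062, -0.035, 0, 0.003, 0, 0, 0, 0.062, -0.035, 0, 0.003, 0, 0, 0, 0.062, -0.025, 0, 0.003, 0, 0, 0])

```text
clock: 20.8
position: [0.457, -0.0933, 0.1462]
ee_rot: [-1.259, 1.123, -1.125]
ft_force: [0.9, -0.7, -0.5]
width: 0.0621
```

Run:
```python
from h import *
go(435.9,91.3,80,-68.7)
f=grab_frame("top");g=f["color"]
m=roi(f,222,255,255,292,lambda c:abs(c.mean(2)-118)>10)
print(px(f,[[.4605,-.3516,.026]]))
# cassette top in tub, dark-hole tolerant: bright mask
cv2.imwrite("pics/c1.png",np.hstack([cv2.resize(q[:,:,::-1],(400,400),interpolation=cv2.INTER_CUBIC) for q in(g[180:310,395:505],g[230:310,190:270])]))
```

```text
pos [457.  -93.3 146.2] yaw -83.44 down [ 0.002  0.001 -1.   ] F [ 0.9 -0.7 -0.5] w 62.1 t 20.8
TURN y -14.74 | shift now-axes [-185.7   66.3   -0. ] | after turn [-179.6   66.2   47.4]
[[446.71741118 264.16335754]]
```

View pics/c1.png

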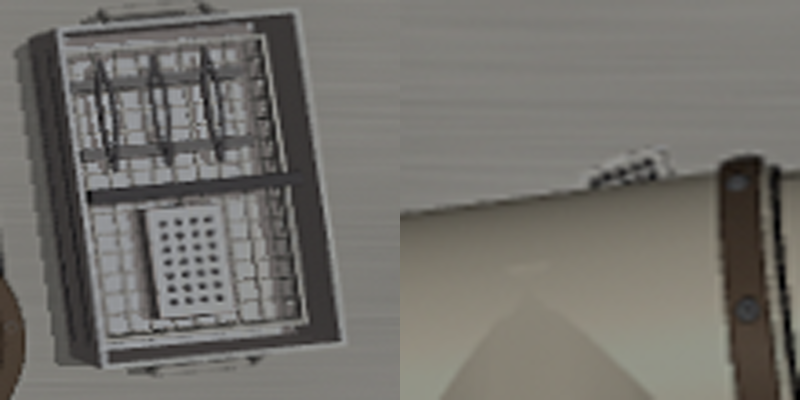

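arm_command(motion=[0.062, 0, 0, 0, 0, -5, 0, 0.062, 0, 0, 0, 0, -5, 0, 0.062, 0, 0, 0, 0, -4.5, 0, 0.062, -0.02, 0, 0.005, 0, 0, 0, 0.062, -0.03, 0, 0.008, 0, 0, 0, 0.062, -0.03, 0, 0.008, 0, 0, 0, 0.062, -0.03, 0, 0.008, 0, 0, 0, 0.062, -0.03, 0, 0.008, 0, 0, 0])

```text
clock: 21.52
position: [0.4416, 0.0498, 0.1462]
ee_rot: [-1.358, 0.935, -0.936]
ft_force: [1.5, -0.6, -0.5]
width: 0.0618
```

arm_command(motion=[0.062, -0.03, 0, 0.008, 0, 0, 0, 0.062, -0.01, 0, 0.002, 0, 0, 0, 0.062, 0, 0.02, 0, 0, 0, 0, 0.062, 0, 0.02, 0, 0, 0, 0, 0.062, 0, 0.02, 0, 0, 0, 0, 0.062, 0, 0.006, 0, 0, 0, 0, 0.062, 0, 0, 0, 0, 0, 0, 0.062, 0, 0, 0, 0, 0, 0])

```text
clock: 22.18
position: [0.4374, 0.0894, 0.0801]
ee_rot: [-1.359, 0.934, -0.936]
ft_force: [0.0, 0.5, 0.5]
width: 0.0619
```

Run:
```python
from h import *
go(435.9,91.3,12,-69)
s=grab_frame("side")
m=roi(s,215,200,260,235,lambda c:c.mean(2)<80)
q=px(s,[[.4359,.0913,.024]]);print(q)
cv2.imwrite("pics/c2.png",cv2.resize(s["color"][180:250,200:290][:,:,::-1],(720,560),interpolation=cv2.INTER_CUBIC))
```

```text
pos [437.4  89.4  80.1] yaw -69.01 down [ 0.001  0.001 -1.   ] F [0.  0.5 0.5] w 61.9 t 22.2
TURN y -0.01 | shift now-axes [-2.3 68.1 -0.8] | after turn [-2.3 68.1 -0.7]
[[237.53063091 215.95758454]]
```

View pics/c2.png

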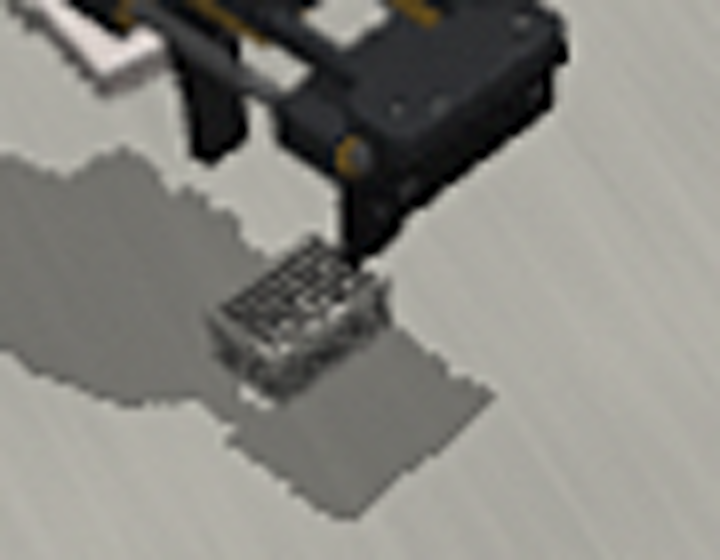

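arm_command(motion=[0.062, -0.0023, 0.015, -0.0008, 0, 0, 0, 0.062, 0, 0.015, 0, 0, 0, 0, 0.062, 0, 0.015, 0, 0, 0, 0, 0.062, 0, 0.012, 0, 0, 0, 0, 0.062, 0, 0.008, 0, 0, 0, 0, 0.062, 0, 0.003, 0, 0, 0, 0, 0.062, 0, 0, 0, 0, 0, 0, 0.062, 0, 0, 0, 0, 0, 0], squeeze=15)

```text
clock: 22.9
position: [0.436, 0.0918, 0.0123]
ee_rot: [-1.358, 0.934, -0.936]
ft_force: [0.4, 0.2, -0.3]
width: 0.0622
```

arm_command(motion=[0.04, 0, 0, 0, 0, 0, 0, 0.02, 0, 0, 0, 0, 0, 0, 0.02, 0, 0, 0, 0, 0, 0, 0.02, 0, 0, 0, 0, 0, 0, 0.02, 0, 0, 0, 0, 0, 0, 0.02, 0, 0, 0, 0, 0, 0, 0.02, 0, 0, 0, 0, 0, 0, 0.02, 0, 0, 0, 0, 0, 0])

```text
clock: 23.57
position: [0.4354, 0.0915, 0.0118]
ee_rot: [-1.359, 0.935, -0.935]
ft_force: [-0.8, 0.1, 2.6]
width: 0.0361
```

Run:
```python
from h import *
go(460.5,-351.6,163,-83.5)
```

```text
pos [435.4  91.5  11.8] yaw -69.0 down [ 0.001  0.001 -1.   ] F [-0.8  0.1  2.6] w 36.1 t 23.6
TURN y 14.5 | shift now-axes [ 422.6 -151.5 -135.2] | after turn [ 443.1 -151.2  -25.2]
```

arm_command(motion=[0.02, 0, -0.01, 0, 0, 0, 0, 0.02, 0, -0.025, 0, 0, 0, 0, 0.02, 0, -0.03, 0, 0, 0, 0, 0.02, 0, -0.03, 0, 0, 0, 0, 0.02, 0, -0.03, 0, 0, 0, 0, 0.02, 0, -0.02, 0, 0, 5, 0, 0.02, 0, -0.005, 0, 0, 5, 0, 0.02, 0, 0, 0, 0, 4.5, 0])

```text
clock: 24.23
position: [0.4361, 0.0918, 0.1636]
ee_rot: [-1.253, 1.126, -1.129]
ft_force: [-0.3, 0.4, -1.2]
width: 0.0361
```

arm_command(motion=[0.02, 0.012, 0, 0, 0, 0, 0, 0.02, 0.024, 0, -0.001, 0, 0, 0, 0.02, 0.03, 0, -0.002, 0, 0, 0, 0.02, 0.03, 0, -0.002, 0, 0, 0, 0.02, 0.03, 0, -0.002, 0, 0, 0, 0.02, 0.03, 0, -0.002, 0, 0, 0, 0.02, 0.03, 0, -0.002, 0, 0, 0, 0.02, 0.03, 0, -0.002, 0, 0, 0])

```text
clock: 24.9
position: [0.4461, -0.1261, 0.1611]
ee_rot: [-1.26, 1.126, -1.125]
ft_force: [-0.5, 0.8, -0.1]
width: 0.0365
```

arm_command(motion=[0.02, 0.03, 0, -0.002, 0, 0, 0, 0.02, 0.03, 0, -0.002, 0, 0, 0, 0.02, 0.03, 0, -0.002, 0, 0, 0, 0.02, 0.03, 0, -0.002, 0, 0, 0, 0.02, 0.03, 0, -0.002, 0, 0, 0, 0.02, 0.03, 0, -0.002, 0, 0, 0, 0.02, 0.027, 0, 0, 0, 0, 0, 0.02, 0.015, 0, 0, 0, 0, 0])

```text
clock: 25.57
position: [0.4595, -0.3491, 0.1604]
ee_rot: [-1.259, 1.127, -1.126]
ft_force: [0.8, -0.0, -1.0]
width: 0.0363
```

Run:
```python
from h import *
level(-83.5);go(460.5,-351.6,38,-83.5)
```

```text
level turn [-0.01 -0.14 -0.05]
pos [ 459.5 -349.1  160.4] yaw -83.64 down [ 0.     0.001 -1.   ] F [ 0.8 -0.  -1. ] w 36.3 t 25.6
TURN y -0.14 | shift now-axes [  2.7 122.4   0.7] | after turn [  2.6 122.4   0.7]
```

arm_command(motion=[0.02, 0, 0.015, 0, 0, 0, 0, 0.02, 0, 0.02, 0, 0, 0, 0, 0.02, 0, 0.02, 0, 0, 0, 0, 0.02, 0, 0.02, 0, 0, 0, 0, 0.02, 0, 0.02, 0, 0, 0, 0, 0.02, 0, 0.012, 0, 0, 0, 0, 0.02, 0, 0, 0, 0, 0, 0, 0.02, 0, 0, 0, 0, 0, 0])

```text
clock: 26.23
position: [0.4594, -0.3464, 0.0535]
ee_rot: [-1.26, 1.127, -1.124]
ft_force: [-0.5, 0.5, -0.5]
width: 0.0358
```

Run:
```python
from h import *
level(-83.5);go(460.5,-351.6,38,-83.5)
f=grab_frame("top");s=grab_frame("side")
```

```text
level turn [ 0.06 -0.01 -0.09]
pos [ 459.4 -346.4   53.5] yaw -83.51 down [-0.001  0.001 -1.   ] F [-0.5  0.5 -0.5] w 35.8 t 26.2
TURN y -0.01 | shift now-axes [ 5.3 15.4  0.5] | after turn [ 5.2 15.5  0.5]
```

arm_command(motion=[0.02, 0.0026, 0, 0.0005, 0, 0, 0, 0.02, 0.0026, 0, 0, 0, 0, 0, 0.02, 0, 0.004, 0, 0, 0, 0, 0.02, 0, 0.004, 0, 0, 0, 0, 0.02, 0, 0.002, 0, 0, 0, 0, 0.02, 0, 0.001, 0, 0, 0, 0, 0.02, 0, 0, 0, 0, 0, 0, 0.02, 0, 0, 0, 0, 0, 0])

```text
clock: 27.0
position: [0.461, -0.3516, 0.0432]
ee_rot: [-1.26, 1.125, -1.125]
ft_force: [0.2, 0.4, -0.4]
width: 0.0359
```

Run:
```python
from h import *
level(-83.5);go(460.5,-351.6,38,-83.5)
```

```text
level turn [-0.04 -0.   -0.04]
pos [ 461.  -351.6   43.2] yaw -83.5 down [ 0.001  0.001 -1.   ] F [ 0.2  0.4 -0.4] w 35.9 t 27.0
TURN y -0.0 | shift now-axes [-0.1  5.2 -0.5] | after turn [-0.1  5.2 -0.5]
```

Box underside should touch at TCP z of about 37.8.

arm_command(motion=[0.02, 0, 0.001, -0.0005, 0, 0, 0, 0.02, 0, 0.001, 0, 0, 0, 0, 0.02, 0, 0.001, 0, 0, 0, 0, 0.02, 0, 0.001, 0, 0, 0, 0, 0.02, 0, 0.001, 0, 0, 0, 0, 0.02, 0, 0, 0, 0, 0, 0, 0.02, 0, 0, 0, 0, 0, 0, 0.02, 0, 0, 0, 0, 0, 0])

```text
clock: 27.67
position: [0.4606, -0.3518, 0.0383]
ee_rot: [-1.259, 1.125, -1.125]
ft_force: [0.5, -0.4, -1.0]
width: 0.0358
```

Run:
```python
from h import *
go(460.5,-351.6,38,-83.5)
```

```text
pos [ 460.6 -351.8   38.3] yaw -83.51 down [ 0.001  0.001 -1.   ] F [ 0.5 -0.4 -1. ] w 35.8 t 27.7
TURN y -0.01 | shift now-axes [-0.2  0.3 -0.1] | after turn [-0.2  0.3 -0.1]
```

arm_command(motion=[0.02, 0, 0.0005, 0, 0, 0, 0, 0.02, 0, 0.0003, 0, 0, 0, 0, 0.02, 0, 0, 0, 0, 0, 0, 0.02, 0, 0, 0, 0, 0, 0, 0.02, 0, 0, 0, 0, 0, 0, 0.02, 0, 0, 0, 0, 0, 0, 0.02, 0, 0, 0, 0, 0, 0, 0.02, 0, 0, 0, 0, 0, 0])

```text
clock: 28.33
position: [0.4607, -0.3518, 0.0378]
ee_rot: [-1.259, 1.124, -1.126]
ft_force: [-1.3, 1.1, 4.0]
width: 0.0361
```

Run:
```python
from h import *
go(460.5,-351.6,38,-83.5)
```

```text
pos [ 460.7 -351.8   37.8] yaw -83.5 down [ 0.001  0.    -1.   ] F [-1.3  1.1  4. ] w 36.1 t 28.3
TURN y 0.0 | shift now-axes [-0.2 -0.2 -0.2] | after turn [-0.2 -0.2 -0.2]
```

arm_command(motion=[0.055, 0, 0, 0, 0, 0, 0, 0.055, 0, 0, 0, 0, 0, 0, 0.055, 0, 0, 0, 0, 0, 0, 0.055, 0, -0.005, 0, 0, 0, 0, 0.055, 0, -0.015, 0, 0, 0, 0, 0.055, 0, -0.03, 0, 0, 0, 0, 0.055, 0, -0.035, 0, 0, 0, 0, 0.055, 0, -0.03, 0, 0, 0, 0])

```text
clock: 29.0
position: [0.4605, -0.352, 0.1544]
ee_rot: [-1.26, 1.124, -1.126]
ft_force: [1.0, 0.5, 0.6]
width: 0.0553
```

arm_command(motion=[0.055, -0.02, 0, 0.002, 0, 0, 0, 0.055, -0.032, 0, 0.003, 0, 0, 0, 0.055, -0.035, 0, 0.004, 0, 0, 0, 0.055, -0.035, 0, 0.006, 0, 0, 0, 0.055, -0.035, 0, 0.006, 0, 0, 0, 0.055, -0.035, 0, 0.006, 0, 0, 0, 0.055, -0.035, 0, 0.006, 0, 0, 0, 0.055, -0.035, 0, 0.006, 0, 0, 0])

```text
clock: 29.67
position: [0.4694, -0.0855, 0.1531]
ee_rot: [-1.259, 1.125, -1.126]
ft_force: [0.3, 1.1, 0.4]
width: 0.055
```

arm_command(motion=[0.055, -0.035, 0, 0.006, 0, -1, 0, 0.055, -0.035, 0, 0.006, 0, -1, 0, 0.055, -0.035, 0, 0.006, 0, -1, 0, 0.055, -0.035, 0, 0.006, 0, 0, 0, 0.055, -0.035, 0, 0.006, 0, 0, 0, 0.055, -0.035, 0, 0.006, 0, 0, 0, 0.055, -0.035, 0, 0.006, 0, 0, 0, 0.055, -0.03, 0, 0.006, 0, 0, 0])

```text
clock: 30.33
position: [0.475, 0.1942, 0.1533]
ee_rot: [-1.281, 1.085, -1.086]
ft_force: [0.4, 0.3, -0.3]
width: 0.0551
```

Run:
```python
from h import *
go(526.6,331.3,34,-80.5)
f=grab_frame("top");g=f["color"];s=grab_frame("side")["color"]
print(px(f,[[.4607,-.3518,.050]]))
cv2.imwrite("pics/d1.png",np.hstack([cv2.resize(q[:,:,::-1],(400,473),interpolation=cv2.INTER_CUBIC) for q in(g[180:310,395:505],s[265:395,283:393])]))
# lid measurement again
lid=roi(f,80,160,185,300,lambda c:c.mean(2)>125)
```

```text
pos [475.  194.2 153.3] yaw -80.45 down [ 0.002  0.001 -1.   ] F [ 0.4  0.3 -0.3] w 55.1 t 30.3
TURN y 0.05 | shift now-axes [-126.6  119.6   73.4] | after turn [-126.7  119.3   73.5]
[[450.87036214 264.68886679]]
```

View pics/d1.png

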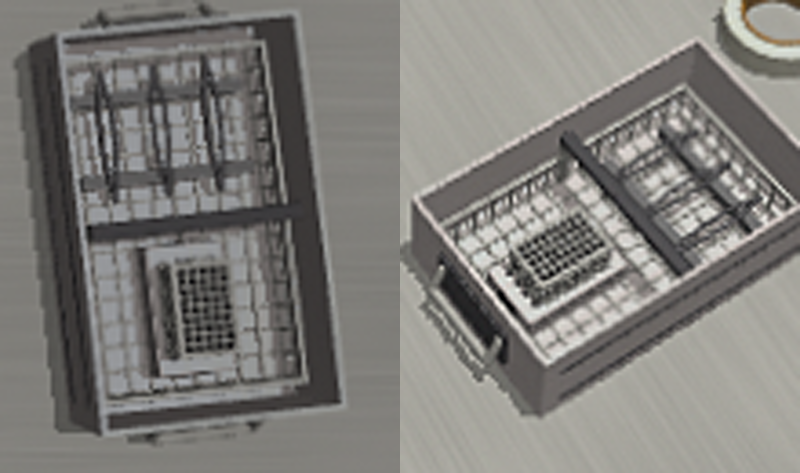

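Mesh box sits on the cassette, aligned: dark top centred at about (451.6,264.6) against a predicted (450.9,264.7). Next, the lid.

arm_command(motion=[0.055, -0.015, 0, 0.009, 0, 0, 0, 0.055, -0.022, 0, 0.013, 0, 0, 0, 0.055, -0.025, 0, 0.014, 0, 0, 0, 0.055, -0.025, 0, 0.014, 0, 0, 0, 0.055, -0.025, 0, 0.014, 0, 0, 0, 0.055, -0.0147, 0, 0.0095, 0, 0, 0, 0.055, 0, 0, 0, 0, 0, 0, 0.055, 0, 0, 0, 0, 0, 0])

```text
clock: 31.1
position: [0.5268, 0.3288, 0.1524]
ee_rot: [-1.283, 1.086, -1.086]
ft_force: [-0.7, -0.2, -0.5]
width: 0.055
```

arm_command(motion=[0.055, 0, 0.02, 0, 0, 0, 0, 0.055, 0, 0.02, 0, 0, 0, 0, 0.055, 0, 0.02, 0, 0, 0, 0, 0.055, 0, 0, 0, 0, 0, 0, 0.055, 0, 0, 0, 0, 0, 0, 0.055, 0, 0, 0, 0, 0, 0, 0.055, 0, 0, 0, 0, 0, 0, 0.055, 0, 0, 0, 0, 0, 0])

```text
clock: 31.77
position: [0.5276, 0.3294, 0.0947]
ee_rot: [-1.279, 1.085, -1.086]
ft_force: [0.6, 0.5, -0.4]
width: 0.0551
```

Run:
```python
from h import *
go(526.6,331.3,34,-80.5);level(-80.5)
s=grab_frame("side")
cv2.imwrite("pics/e1.png",cv2.resize(s["color"][90:200,170:300][:,:,::-1],(650,550),interpolation=cv2.INTER_CUBIC))
```

```text
pos [527.6 329.4  94.7] yaw -80.51 down [ 0.003  0.003 -1.   ] F [ 0.6  0.5 -0.4] w 55.1 t 31.8
TURN y -0.01 | shift now-axes [-1.9 60.7 -0.9] | after turn [-2.  60.7 -0.7]
level turn [-0.19 -0.01 -0.12]
```

View pics/e1.png

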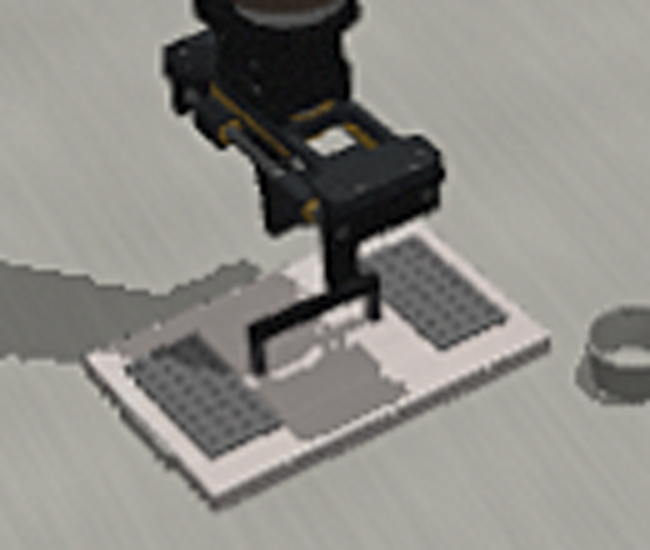

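arm_command(motion=[0.055, -0.001, 0.012, -0.0008, -0.2, 0, -0.1, 0.055, 0, 0.014, 0, 0, 0, 0, 0.055, 0, 0.014, 0, 0, 0, 0, 0.055, 0, 0.012, 0, 0, 0, 0, 0.055, 0, 0.006, 0, 0, 0, 0, 0.055, 0, 0.002, 0, 0, 0, 0, 0.055, 0, 0, 0, 0, 0, 0, 0.04, 0, 0, 0, 0, 0, 0], squeeze=50)

```text
clock: 32.48
position: [0.5263, 0.3302, 0.0334]
ee_rot: [-1.285, 1.087, -1.086]
ft_force: [0.0, 0.4, -0.1]
width: 0.0525
```

arm_command(motion=[0.02, 0, 0, 0, 0, 0, 0, 0, 0, 0, 0, 0, 0, 0, 0, 0, 0, 0, 0, 0, 0, 0, 0, 0, 0, 0, 0, 0, 0, 0, 0, 0, 0, 0, 0, 0, 0, 0, 0, 0, 0, 0, 0, 0, 0, 0, 0, 0, 0, 0, 0, 0, 0, 0, 0, 0])

```text
clock: 33.15
position: [0.5261, 0.3303, 0.0331]
ee_rot: [-1.285, 1.087, -1.086]
ft_force: [0.5, 0.5, 0.3]
width: 0.0093
```

Run:
```python
from h import *
go(511,-346,160,-83.5);level(-80.5)
f=grab_frame("top")
```

```text
pos [526.1 330.3  33.1] yaw -80.5 down [-0.002 -0.001 -1.   ] F [0.5 0.5 0.3] w 9.3 t 33.1
TURN y 3.0 | shift now-axes [ 664.6 -126.2 -126.7] | after turn [ 670.2 -126.9  -91.5]
level turn [0.11 0.   0.04]
```

arm_command(motion=[0, 0, -0.005, 0, 0, 0, 0, 0, 0, -0.012, 0, 0, 0, 0, 0, 0, -0.022, 0, 0, 0, 0, 0, 0, -0.025, 0, 0, 0, 0, 0, 0, -0.025, 0, 0, 0, 0, 0, 0, -0.025, 0, 0, 0, 0, 0, 0, -0.02, 0, 0, 1, 0, 0, 0, -0.01, 0, 0, 2, 0])

```text
clock: 33.87
position: [0.5269, 0.3304, 0.1808]
ee_rot: [-1.259, 1.126, -1.126]
ft_force: [0.8, -0.4, -3.0]
width: 0.0093
```

arm_command(motion=[0, 0.005, 0, -0.001, 0, 0, 0, 0, 0.01, 0, -0.002, 0, 0, 0, 0, 0.016, 0, -0.003, 0, 0, 0, 0, 0.022, 0, -0.003, 0, 0, 0, 0, 0.026, 0, -0.003, 0, 0, 0, 0, 0.026, 0, -0.003, 0, 0, 0, 0, 0.026, 0, -0.003, 0, 0, 0, 0, 0.026, 0, -0.003, 0, 0, 0])

```text
clock: 34.53
position: [0.5213, 0.1684, 0.1757]
ee_rot: [-1.268, 1.128, -1.125]
ft_force: [-0.0, 0.2, -5.1]
width: 0.0096
```

Run:
```python
from h import *
go(511,-346,130,-83.5);level(-83.5)
```

```text
pos [521.3 168.4 175.7] yaw -83.53 down [-0.006 -0.004 -1.   ] F [-0.   0.2 -5.1] w 9.6 t 34.5
TURN y -0.03 | shift now-axes [509.8  47.7 -67.9] | after turn [509.9  45.7 -68.5]
level turn [ 0.37 -0.03  0.18]
```

Next: x 510, z −68. I'll go 480, then settle.

arm_command(motion=[0, 0.028, 0, -0.004, 0, 0, 0, 0, 0.03, 0, -0.004, 0, 0, 0, 0, 0.03, 0, -0.004, 0, 0, 0, 0, 0.03, 0, -0.004, 0, 0, 0, 0, 0.03, 0, -0.004, 0, 0, 0, 0, 0.03, 0, -0.004, 0, 0, 0, 0, 0.03, 0, -0.004, 0, 0, 0, 0, 0.03, 0, -0.004, 0, 0, 0])

```text
clock: 35.2
position: [0.5156, -0.071, 0.1763]
ee_rot: [-1.266, 1.13, -1.124]
ft_force: [0.9, -0.4, -4.9]
width: 0.0092
```

arm_command(motion=[0, 0.03, 0, -0.004, 0, 0, 0, 0, 0.03, 0, -0.004, 0, 0, 0, 0, 0.03, 0, -0.004, 0, 0, 0, 0, 0.03, 0, -0.004, 0, 0, 0, 0, 0.03, 0, -0.004, 0, 0, 0, 0, 0.03, 0, -0.004, 0, 0, 0, 0, 0.025, 0, -0.004, 0, 0, 0, 0, 0.015, 0, -0.004, 0, 0, 0])

```text
clock: 35.87
position: [0.5085, -0.2935, 0.1762]
ee_rot: [-1.265, 1.132, -1.125]
ft_force: [0.1, 0.3, -4.0]
width: 0.0091
```

arm_command(motion=[0, 0.008, 0, 0, 0, 0, 0, 0, 0.003, 0, 0, 0, 0, 0, 0, 0, 0, 0, 0, 0, 0, 0, 0, 0, 0, 0, 0, 0, 0, 0, 0, 0, 0, 0, 0, 0, 0, 0, 0, 0, 0, 0, 0, 0, 0, 0, 0, 0, 0, 0, 0, 0, 0, 0, 0, 0])

```text
clock: 36.53
position: [0.5127, -0.3009, 0.1782]
ee_rot: [-1.264, 1.125, -1.125]
ft_force: [0.6, 0.5, -4.9]
width: 0.0096
```

Run:
```python
from h import *
go(511,-346,130,-83.5);level(-83.5)
```

```text
pos [ 512.7 -300.9  178.2] yaw -83.45 down [-0.002 -0.002 -1.   ] F [ 0.6  0.5 -4.9] w 9.6 t 36.5
TURN y 0.05 | shift now-axes [44.6 48.3 -6.8] | after turn [44.6 48.2 -6.8]
level turn [0.13 0.05 0.08]
```

arm_command(motion=[0, 0.005, 0, -0.001, 0, 0, 0, 0, 0.01, 0, -0.0015, 0, 0, 0, 0, 0.012, 0, -0.002, 0, 0, 0, 0, 0.01, 0, -0.0015, 0, 0, 0, 0, 0.005, 0, -0.0008, 0, 0, 0, 0, 0.0026, 0, 0, 0, 0, 0, 0, 0, 0.01, 0, 0, 0, 0, 0, 0, 0.01, 0, 0, 0, 0])

```text
clock: 37.2
position: [0.511, -0.3469, 0.1578]
ee_rot: [-1.262, 1.126, -1.127]
ft_force: [-0.6, -0.0, -5.0]
width: 0.0091
```

arm_command(motion=[0, 0, 0.01, 0, 0, 0, 0, 0, 0, 0.008, 0, 0, 0, 0, 0, 0, 0.005, 0, 0, 0, 0, 0, 0, 0.003, 0, 0, 0, 0, 0, 0, 0, 0, 0, 0, 0, 0, 0, 0, 0, 0, 0, 0, 0, 0, 0, 0, 0, 0, 0, 0, 0, 0, 0, 0, 0, 0])

```text
clock: 37.87
position: [0.5111, -0.3468, 0.1328]
ee_rot: [-1.263, 1.125, -1.126]
ft_force: [0.2, -1.3, -5.2]
width: 0.0092
```

Run:
```python
from h import *
go(511,-346,87,-83.5);level(-83.5)
s=grab_frame("side")
cv2.imwrite("pics/f1.png",cv2.resize(s["color"][220:390,260:430][:,:,::-1],(600,600),interpolation=cv2.INTER_CUBIC))
```

```text
pos [ 511.1 -346.8  132.8] yaw -83.5 down [-0.001 -0.002 -1.   ] F [ 0.2 -1.3 -5.2] w 9.2 t 37.9
TURN y -0.0 | shift now-axes [-0.9 45.8  0. ] | after turn [-0.8 45.8 -0.1]
level turn [ 0.07 -0.    0.12]
```

View pics/f1.png

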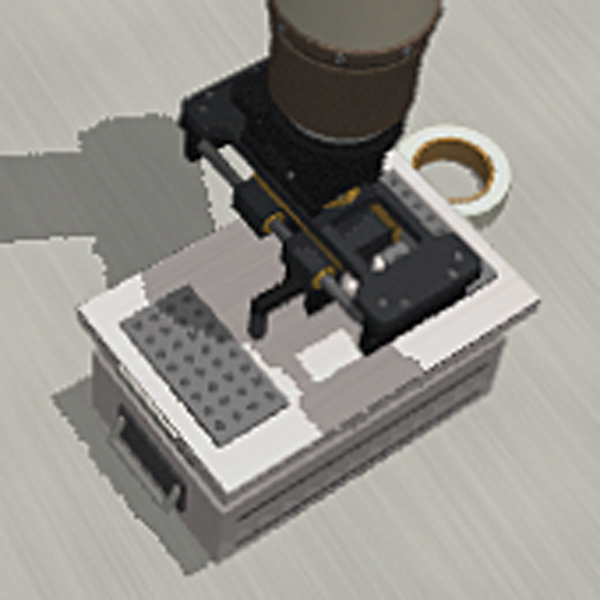

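arm_command(motion=[0, -0.0008, 0.006, 0, 0, 0, 0, 0, 0, 0.006, 0, 0, 0, 0, 0, 0, 0.006, 0, 0, 0, 0, 0, 0, 0.006, 0, 0, 0, 0, 0, 0, 0.005, 0, 0, 0, 0, 0, 0, 0.003, 0, 0, 0, 0, 0, 0, 0.002, 0, 0, 0, 0, 0, 0, 0.001, 0, 0, 0, 0])

```text
clock: 38.58
position: [0.5105, -0.3459, 0.0967]
ee_rot: [-1.264, 1.127, -1.125]
ft_force: [-0.8, -0.4, -4.5]
width: 0.0092
```

arm_command(motion=[0, 0, 0.001, 0, 0, 0, 0, 0, 0, 0.001, 0, 0, 0, 0, 0, 0, 0.001, 0, 0, 0, 0, 0, 0, 0, 0, 0, 0, 0, 0, 0, 0, 0, 0, 0, 0, 0, 0, 0, 0, 0, 0, 0, 0, 0, 0, 0, 0, 0, 0, 0, 0, 0, 0, 0, 0, 0])

```text
clock: 39.25
position: [0.5106, -0.3459, 0.0943]
ee_rot: [-1.263, 1.126, -1.125]
ft_force: [-0.2, -1.2, -4.4]
width: 0.0098
```

Run:
```python
from h import *
go(511,-346,87,-83.5);level(-83.5);print(r.state()["moment"])
```

```text
pos [ 510.6 -345.9   94.3] yaw -83.51 down [-0.002 -0.002 -1.   ] F [-0.2 -1.2 -4.4] w 9.8 t 39.2
TURN y -0.01 | shift now-axes [0.1 7.3 0.4] | after turn [0.1 7.3 0.3]
level turn [ 0.13 -0.01  0.08]
[-0.06305183 -0.07460387 -0.0573029 ]
```

arm_command(motion=[0, 0, 0.002, 0, 0, 0, 0, 0, 0, 0.002, 0, 0, 0, 0, 0, 0, 0.0015, 0, 0, 0, 0, 0, 0, 0.001, 0, 0, 0, 0, 0, 0, 0.0005, 0, 0, 0, 0, 0, 0, 0, 0, 0, 0, 0, 0, 0, 0, 0, 0, 0, 0, 0, 0, 0, 0, 0, 0, 0])

```text
clock: 39.92
position: [0.5105, -0.3459, 0.0872]
ee_rot: [-1.263, 1.126, -1.125]
ft_force: [-0.2, 0.5, -3.7]
width: 0.009
```

Run:
```python
from h import *
go(511,-346,87,-83.5);level(-83.5)
```

```text
pos [ 510.5 -345.9   87.2] yaw -83.51 down [-0.002 -0.002 -1.   ] F [-0.2  0.5 -3.7] w 9.0 t 39.9
TURN y -0.01 | shift now-axes [0.1 0.2 0.4] | after turn [0.1 0.2 0.4]
level turn [ 0.14 -0.01  0.08]
```

arm_command(motion=[0, 0, 0.0005, 0, 0, 0, 0, 0, 0, 0.0003, 0, 0, 0, 0, 0, 0, 0, 0, 0, 0, 0, 0, 0, 0, 0, 0, 0, 0, 0, 0, 0, 0, 0, 0, 0, 0, 0, 0, 0, 0, 0, 0, 0, 0, 0, 0, 0, 0, 0, 0, 0, 0, 0, 0, 0, 0])

```text
clock: 40.58
position: [0.5106, -0.346, 0.0871]
ee_rot: [-1.264, 1.126, -1.125]
ft_force: [-4.0, 2.3, 5.8]
width: 0.0093
```

Run:
```python
from h import *
go(511,-346,87,-83.5);level(-83.5)
```

```text
pos [ 510.6 -346.    87.1] yaw -83.5 down [-0.002 -0.002 -1.   ] F [-4.   2.3  5.8] w 9.3 t 40.6
TURN y 0.0 | shift now-axes [0.1 0.1 0.4] | after turn [0.1 0.1 0.4]
level turn [0.13 0.   0.09]
```

The lid made contact at the expected height. I'll release, retreat and check.

arm_command(motion=[0.03, 0, 0, 0, 0, 0, 0, 0.03, 0, 0, 0, 0, 0, 0, 0.03, 0, 0, 0, 0, 0, 0, 0.03, 0, 0, 0, 0, 0, 0, 0.03, 0, -0.008, 0, 0, 0, 0, 0.03, 0, -0.02, 0, 0, 0, 0, 0.03, 0, -0.03, 0, 0, 0, 0, 0.03, 0, -0.03, 0, 0, 0, 0])

```text
clock: 41.25
position: [0.5104, -0.3458, 0.175]
ee_rot: [-1.264, 1.128, -1.124]
ft_force: [0.1, -0.2, -0.2]
width: 0.0296
```

arm_command(motion=[0.03, -0.02, -0.01, 0, 0, 0, 0, 0.03, -0.03, 0, 0, 0, 0, 0, 0.03, -0.035, 0, 0, 0, 0, 0, 0.03, -0.035, 0, 0, 0, 0, 0, 0.03, -0.035, 0, 0, 0, 0, 0, 0.03, -0.035, 0, 0, 0, 0, 0, 0.03, -0.035, 0, 0, 0, 0, 0, 0.03, -0.035, 0, 0, 0, 0, 0])

```text
clock: 41.92
position: [0.4813, -0.086, 0.1848]
ee_rot: [-1.262, 1.125, -1.126]
ft_force: [0.1, 1.0, 0.1]
width: 0.0303
```

arm_command(motion=[0.03, -0.035, 0, 0, 0, 0, 0, 0.03, -0.035, 0, 0, 0, 0, 0, 0.03, -0.035, 0, 0, 0, 0, 0, 0.03, -0.02, 0, 0, 0, 0, 0, 0.03, 0, 0, 0, 0, 0, 0, 0.03, 0, 0, 0, 0, 0, 0, 0.03, 0, 0, 0, 0, 0, 0, 0.03, 0, 0, 0, 0, 0, 0])

```text
clock: 42.58
position: [0.4674, 0.036, 0.184]
ee_rot: [-1.263, 1.127, -1.126]
ft_force: [-0.0, 0.1, 0.1]
width: 0.0299
```

Run:
```python
from h import *
f=grab_frame("top");s=grab_frame("side")
go(0,0,0,0)
m=roi(f,395,165,505,310,lambda c:c.mean(2)>126);print("lid top @z.069",rect(f,cv2.morphologyEx(m.astype(np.uint8),cv2.MORPH_CLOSE,np.ones((3,3))),.069))
th=np.radians(6.5);d=np.array([np.cos(th),np.sin(th)]);n=np.array([-d[1],d[0]])
C=[[*(np.array([.5106,-.346])+a*.121*d+b*.078*n),.069] for a,b in((1,1),(1,-1),(-1,-1),(-1,1))]
a=f["color"][165:315,385:535][:,:,::-1].copy();b=s["color"][235:385,265:415][:,:,::-1].copy()
print("top",px(f,C).round(1).tolist(),"side",px(s,C).round(1).tolist())
cv2.imwrite("pics/g1.png",np.hstack([cv2.resize(q,(400,400),interpolation=cv2.INTER_CUBIC) for q in(a,b)]))
```

```text
pos [467.3  35.8 183.8] yaw -83.61 down [-0.002 -0.002 -1.   ] F [-1.   0.1 -1. ] w 29.8 t 42.7
TURN y -83.61 | shift now-axes [ -16.7  185.  -467.9] | after turn [-467.3  183.8  -35.8]
lid top @z.069 [ 5.119e+02 -3.450e+02  2.780e+02  2.282e+02 -3.000e-01]
top [[406.4, 185.3], [480.7, 177.7], [495.4, 295.7], [420.3, 304.5]] side [[365.8, 270.0], [409.2, 315.0], [322.6, 369.6], [281.4, 317.5]]
```

View pics/g1.png

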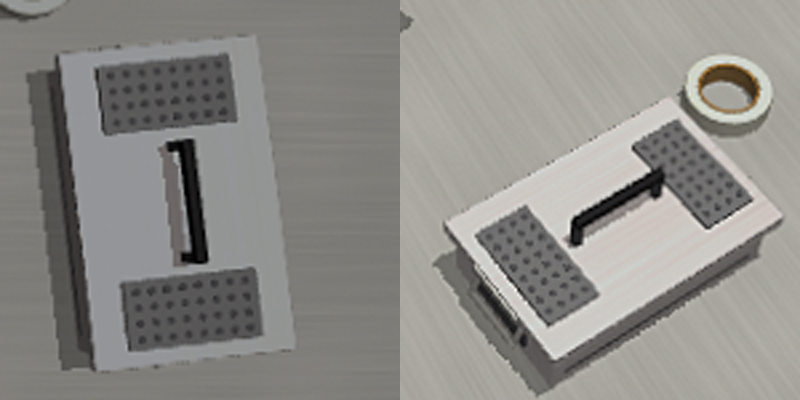

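The final view shows the lid corners at top (407,185), (481,178), (496,296) and (421,304). That is within 1 px of a lid seated at plate height; the side view agrees within 2 px, with the same roughly +1 px offset seen all along. The tape roll hasn't moved.

```bash
python3 -c "
from cell import r
print(r.hand_in())"
```

```text
the job is handed in; nothing more can be done
None
```

The container is packed and handed in at about 43 s: basket in the tub, cassette in the middle of its empty half, mesh box on the cassette, then the lid.

- **Set down by contact:** each piece touched down at its expected height, and wrist forces during set-down stayed under 8 N.
- **Lid:** all four corners match the fully seated position within about 1 px from above. From the side they match within about 2 px; the side camera showed a similar 1–2 px offset on the tub and box earlier.
- **Mesh box:** its centre measured within about 1.5 mm of its target on the cassette.
- **Slip corrected:** a stray 5° tilt went into one row while the cassette was being lifted. I levelled it before moving on; the grip width did not change and the cassette landed where intended.
- **Bystanders:** I didn't touch the cup or the tape roll. The tape roll looked in place in the last side picture; the cup was not in that last view.

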